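Blow the sanding dust off the nest boxes

TASK

Swing the folded red hanging arm straight out from its batten, thread every nest box onto it so that they all hang freely by their straps, and then blow the dust off them by holding the blower's red button fully down for a good second. Afterwards take the boxes off again, stand them all upright on the floor of the raised trough, and fold the empty arm back flat along the batten. Leave the other tools and things on the bench where they are.

Things in the scene. Friction and masses are not known exactly. Their poses are not given: they have to be found in the camera images.
- nest_red: nest box, red gable roof, 0.27 to 0.53 kg; may be absent (None). Origin: centre of its underside; z up, entrance hole on its -x side. Wooden house 64 (x, roof 72) x 80 (y, eaves 96), roof ridge 91 above the underside; over the ridge a rigid steel hanging strap (see its strap point), on top of that a grip tab (see its tab point)
- nest_red_strap (a point): inside of the peak of the red box's strap, 142 above its underside, on its centre line. Strap 24 wide in x, legs 36 either side in y, bent to a low peak. The window under it is open along x: 66 wide, in the middle from the ridge at 91 to the peak at 142, at the legs up to about 122. When hung, this point rests about 7 above the arm's axis
- nest_red_tab (a point): middle of the red box's grip tab, 168 above its underside: a block 16 (x) x 32 (y) x 40 tall (148 to 188), to be gripped from above, best across its 32 width; the strap begins just below it
- nest_blue: nest box, blue gable roof, 0.27 to 0.53 kg; may be absent (None). Origin: centre of its underside; z up, entrance hole on its -x side. Wooden house 64 (x, roof 72) x 80 (y, eaves 96), roof ridge 91 above the underside; over the ridge a rigid steel hanging strap (see its strap point), on top of that a grip tab (see its tab point)
- nest_blue_strap (a point): inside of the peak of the blue box's strap, 142 above its underside, on its centre line. Strap 24 wide in x, legs 36 either side in y, bent to a low peak. The window under it is open along x: 66 wide, in the middle from the ridge at 91 to the peak at 142, at the legs up to about 122. When hung, this point rests about 7 above the arm's axis
- nest_blue_tab (a point): middle of the blue box's grip tab, 168 above its underside: a block 16 (x) x 32 (y) x 40 tall (148 to 188), to be gripped from above, best across its 32 width; the strap begins just below it
- nest_yellow: nest box, yellow gable roof, 0.27 to 0.53 kg; may be absent (None). Origin: centre of its underside; z up, entrance hole on its -x side. Wooden house 64 (x, roof 72) x 80 (y, eaves 96), roof ridge 91 above the underside; over the ridge a rigid steel hanging strap (see its strap point), on top of that a grip tab (see its tab point)
- nest_yellow_strap (a point): inside of the peak of the yellow box's strap, 142 above its underside, on its centre line. Strap 24 wide in x, legs 36 either side in y, bent to a low peak. The window under it is open along x: 66 wide, in the middle from the ridge at 91 to the peak at 142, at the legs up to about 122. When hung, this point rests about 7 above the arm's axis
- nest_yellow_tab (a point): middle of the yellow box's grip tab, 168 above its underside: a block 16 (x) x 32 (y) x 40 tall (148 to 188), to be gripped from above, best across its 32 width; the strap begins just below it
- peg (a joint): angle of the red hanging arm about its upright hinge: 0 folded flat along the batten, 1.571 (its stop) straight out from the batten; stays where it is left (friction about 0.8 N m, some 4 N at the tip)
- peg_hinge (a point): on the upright hinge axis at the height of the arm's axis, 200 above the bench. This point turns with the arm: its -y axis points along the arm to the tip
- peg_tip (a point): tip end of the arm, on its axis, 222 from the hinge; axes as peg_hinge (-y points outward, z up). The arm is a level round bar 12 thick; at the tip it turns up, 18 above the axis, as a stop. It can be pinched from above across the bar. Seen from above it opens clockwise
- rack: wooden batten 460 long on two short posts that carries the arm's hinge; fixed. Origin on the bench right below the hinge; z up; the batten runs along its y, its front face 55 behind the hinge in +x, 165 to 235 high. The folded arm points along -y of this frame, the opened arm along -x (towards the robot)
- trough_in (a point): centre of the inner floor, 75 above the bench, of the raised wooden trough (fixed, outside 320 x 108); z up, long axis x. Inside 308 (x) x 96 (y), walls rise 30 above the floor
- blower: green dust blower, fixed, 110 (x) x 130 (y) x 100 tall, black nozzle towards -y; origin on the bench; its red button sits on its top
- blower_button (a joint): travel of the blower's red round push button (40 across), 0 up to 0.007 m fully down; a spring brings it back; about 4 N to push it fully down
- blower_button_top (a point): centre of the top face of the button, which is pressed straight down
- screwdriver: bystander, to be left alone: a screwdriver with yellow handle, 200 long, lying flat; origin under its middle
- hammer: bystander, to be left alone: a hammer lying flat, about 250 long
- glue: bystander, to be left alone: a white glue bottle, 56 across, 130 tall, orange cap
- oiltin: bystander, to be left alone: a red tin with a pale lid, 70 across, 100 tall
- offcut: bystander, to be left alone: a pale wood offcut 120 x 45 x 30, lying flat

How it is judged:
On the way, in this order (a step that is already met when the one before it is completed fails the run):
1. the arm is swung straight out (1.45 rad or more) (value of joint peg above 1.45 rad), for 0.2 s.
2. every nest box hangs freely by its strap on the arm, let go (x of nest_red_strap in the frame of peg_tip between -0.02 and 0.02 m and y of nest_red_strap in the frame of peg_tip between 0 and 0.22 m and z of nest_red_strap in the frame of peg_tip between -0.003 and 0.022 m and angle between each of nest_red, nest_blue, nest_yellow's own z axis and vertical below 0.3 rad and contact force between the fingers and nest_red below 0.5 N and x of nest_blue_strap in the frame of peg_tip between -0.02 and 0.02 m and y of nest_blue_strap in the frame of peg_tip between 0 and 0.22 m and z of nest_blue_strap in the frame of peg_tip between -0.003 and 0.022 m and contact force between the fingers and nest_blue below 0.5 N and x of nest_yellow_strap in the frame of peg_tip between -0.02 and 0.02 m and y of nest_yellow_strap in the frame of peg_tip between 0 and 0.22 m and z of nest_yellow_strap in the frame of peg_tip between -0.003 and 0.022 m and contact force between the fingers and nest_yellow below 0.5 N), for 0.3 s.
3. with all boxes hanging, the blower's button is held down (at least 5 mm) for 0.7 s (all of step 2 and value of joint blower_button above 0.005 m), for 0.7 s.
At the end, for the whole second after the job is handed in: every nest box present stands upright (within 0.1 rad) on the trough's floor (within 8 mm in height, 130 mm of its middle lengthwise and 22 mm crosswise) and is at rest; the arm is folded to less than 0.12 rad (x of nest_red in the frame of trough_in between -0.13 and 0.13 m and y of nest_red in the frame of trough_in between -0.022 and 0.022 m and z of nest_red in the frame of trough_in between -0.008 and 0.008 m and angle between each of nest_red, nest_blue, nest_yellow's own z axis and vertical below 0.1 rad and linear speed of each of nest_red, nest_blue, nest_yellow below 0.03 m/s and x of nest_blue in the frame of trough_in between -0.13 and 0.13 m and y of nest_blue in the frame of trough_in between -0.022 and 0.022 m and z of nest_blue in the frame of trough_in between -0.008 and 0.008 m and x of nest_yellow in the frame of trough_in between -0.13 and 0.13 m and y of nest_yellow in the frame of trough_in between -0.022 and 0.022 m and z of nest_yellow in the frame of trough_in between -0.008 and 0.008 m and value of joint peg below 0.12 rad); the robot touches nothing.
It fails at once if a bystander is moved more than 50 mm (distance of any of screwdriver, hammer, glue, oiltin, offcut from where it was at the start of the episode above 0.05 m).
Of nest_red, nest_blue, nest_yellow only 2 to 3 are there at a start; the rules pass over those that are not, and their reading is None.
At some moment in a run one of nest_red, nest_blue, nest_yellow may be knocked a few centimetres aside while the robot is not near it.
It also fails if it takes over 210 s, if anything falls off the work surface, if the arm or the gripper's body presses on something with over 40 N, if the wrist force passes 120 N, or if a joint passes its speed limit or range.

ROBOT

A 6-joint arm with a two-finger parallel gripper is mounted at the origin on the work surface. World frame = base frame: x ahead of the robot, y to its left, z up, the work surface at z = 0. Lengths are in m, angles in rad, forces in N, time in s.
With the tool pointing down it reaches from about 0.275 to 0.825 m from the base axis. Payload 5.2 kg.
Tool frame: the origin (TCP) lies on the centre line of the jaws, within the pads' length; the fingertips stand 22 mm ahead of it and the grasp point (between the pads) lies 3 mm ahead of it (ctrl.finger_overhang is the distance from the TCP to the fingertips, in m); z points along the fingers, y is the line along which they close (so a half turn about z gives the same grasp; the last joint's range is limited). The gripper opens to 93 mm and grips with 3 to 60 N. Pads are 15 mm wide; open, the fingers measure 128 mm over their backs; the gripper's body (75 mm by 188 mm) begins 65 mm behind the grasp point.
Start: joints at [-1.523, 0.259, 1.535, -0, 1.348, -0.203], TCP at [0.137, -0.533, 0.241] pointing down, gripper open.
Joint ranges: [-3.14, 3.14], [-0.91, 2.08], [0.19, 2.58], [-1.22, 4.36], [0.22, 2.71], [-3.12, 3.12]. Speed limits (rad/s): [2.57, 2.57, 3.14, 3.14, 3.14, 3.14].

INTERFACE

Orientations are given as a 3x3 rotation matrix whose columns are the frame's x, y, z axes.
In Python, from workcell import ctrl gives the robot as it stands.
- The arm moves only by the tool step_arm, never from a script. Its argument "plan" is a list of rows, each an object with "dp": the shift along the world's x, y, z in cm, a list of three; "angular": the turn, a rotation vector about the world's x, y, z in degrees, a list of three. In form: [{"dp": [x, y, z], "angular": [ax, ay, az]}, ...]. A call has 1 to 10 rows; each row shifts and turns the commanded pose from where the row before left it; what a row does not reach is not made up. A row lasts 1/8 s, in which the tool goes at most 62.5 mm and 10.7 degrees, less where a joint would pass 70% of its speed; a pose out of reach is approached as far as the arm can. A call with a gripper value outside its range is refused whole. "gripper" is the opening, from 0 (shut) to 1 (fully open), set as the call begins (left out, the last holds). The fingers move at their own pace and stop on an object; "force" is the grip in N (left out, the last holds). Time passes only in rows, so rows that do not move let the fingers close. It gives the time, the measured TCP pose, the force, the opening and the grip force at its end, in the units of the state.
- ctrl.get_state(): the state, without advancing time (a new reading comes with each control period).
- ctrl.capture(name): name is "scene" or "top"; returns a dict with "frame" (400x640x3 uint8, red, green, blue), "fx", "fy", "cx", "cy" (pixels), "R" (3x3) and "t" (3): a world point X has camera coordinates R X + t. Camera axes: x right, y down, z forward; pixel columns grow to the right and rows downward; lengths in m; the calibration is good to about 2 mm. A picture is of the moment at which its call begins. There is no depth.
- ctrl.job_done(): hands the job in; it is judged then, once.
The state is a dict: "clock": time; "joint_positions": joint angles; "joint_vel": joint speeds; "effort": joint torques, N m; "ee_pos": TCP position; "orientation": TCP orientation; "contact_force": force on the tool from outside, world axes, zero at the start; "torque": the same for the moment, N m; "finger_gap": opening from 0.0 (shut) to 1.0 (fully open); "grasp_force": force on a finger pad.
Only numpy, scipy, OpenCV 4.12 (cv2) and the standard library are available. Lean on these libraries where they do the work, as an engineer would, in place of code of your own. Each camera call takes 0.05 s, during which the arm holds its last target. There are 200 camera calls.

## Working session

There is one attempt and no reset: what is moved stays moved. The work goes in short steps, Python scripts to look and compute and a tool call to move; the robot and the scene stay as the last step left them, time stands still between calls to the robot, and variables do not carry over. Pictures are saved under pics/ and viewed, at most 14 in all, crops included, and the job is handed in when it is done.

Besides the shell and the picture viewer there is one more tool, called after "Emit:" as name([rows], argument=value, ...), one row to a line, values as JSON. step_arm: Moves the arm, as the interface text tells. Its arguments: {"type":"object","properties":{"plan":{"type":"array"},"gripper":{"type":"number"},"force":{"type":"number"}},"required":["plan"]}

```bash
mkdir -p pics; ls
python3 - <<'E'
from workcell import ctrl
import cv2,numpy as np,pickle
for n in("scene","top"):
    c=ctrl.capture(n); cv2.imwrite(f"pics/{n}0.png",c["frame"][:,:,::-1]); pickle.dump(c,open(f"{n}0.pkl","wb"))
    print(n,c["fx"],c["fy"],c["cx"],c["cy"],np.round(c["R"],3).tolist(),np.round(c["t"],3), "cam",np.round(-np.array(c["R"]).T@c["t"],3))
s=ctrl.get_state();print(s); print(ctrl.finger_overhang)
E
```

```text
pics
scene 437.26725437269243 437.26725437269243 308.351948536525 201.61900766898074 [[0.278, 0.96, 0.013], [0.83, -0.234, -0.507], [-0.484, 0.151, -0.862]] [-0.162 -0.325  1.621] cam [ 1.099 -0.165  1.234]
top 427.8518995348481 427.8518995348481 325.04246428739066 201.2541632136477 [[0.02, -1.0, 0.007], [-0.98, -0.021, -0.198], [0.198, -0.003, -0.98]] [0.017 0.531 1.462] cam [0.231 0.033 1.538]
{'clock': 0.1, 'joint_positions': array([-1.52280494e+00,  2.59273888e-01,  1.53594108e+00,  1.65718623e-06,
        1.34797424e+00, -2.02797717e-01]), 'joint_vel': array([ 0.00073829, -0.00313227, -0.00324064, -0.00061784,  0.00102448,
        0.00086446]), 'effort': array([ 2.32186074e-03, -4.38207543e+01, -2.84642923e+01,  7.21396599e-02,
        3.61749041e-02, -5.49810147e-05]), 'ee_pos': array([ 0.13649594, -0.53234614,  0.23991184]), 'orientation': array([[ 9.68716996e-01,  2.48168039e-01, -7.49768266e-05],
       [ 2.48167840e-01, -9.68715737e-01,  1.59478815e-03],
       [ 3.23144216e-04, -1.56350522e-03, -9.99998726e-01]]), 'contact_force': array([-0.25189864, -0.21216013,  0.39043112]), 'torque': array([-0.00518217,  0.00019961,  0.06244112]), 'grasp_force': 0.0, 'finger_gap': 0.9994650742097068}
0.022
```

View pics/scene0.png

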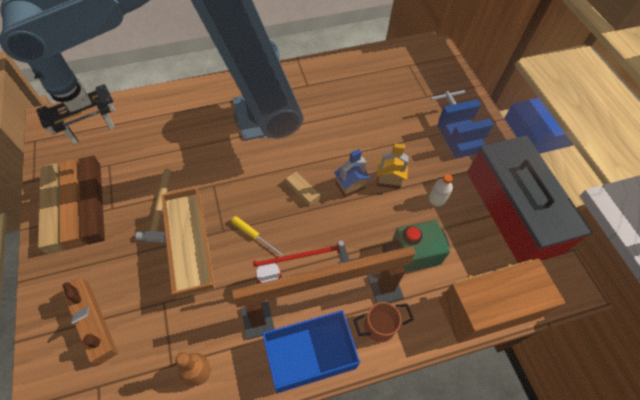

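View pics/top0.png

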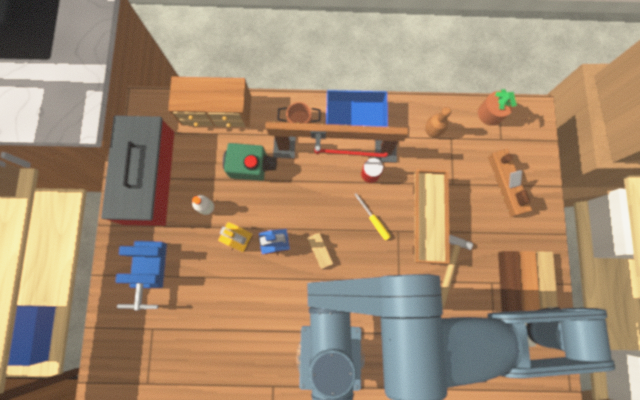

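The pictures show only blue and yellow boxes (red is absent). In the top view, blue is at about (273,241), yellow at (235,237), the hinge at (318,145) with the folded arm to (388,154), the blower button at (251,162) and the trough at (432,217). I'll take closer crops.

```bash
cat > h.py <<'E'
import numpy as np,cv2,pickle
from workcell import ctrl
def cap(n,tag):
    c=ctrl.capture(n); pickle.dump(c,open(f"{n}{tag}.pkl","wb")); return c
def load(n,tag): return pickle.load(open(f"{n}{tag}.pkl","rb"))
def crop(c,x0,y0,x1,y1,s,f):
    im=cv2.resize(c["frame"][y0:y1,x0:x1,::-1],None,fx=s,fy=s,interpolation=cv2.INTER_CUBIC); cv2.imwrite(f,im)
def ray(c,u,v):
    R=np.array(c["R"]);t=np.array(c["t"])
    return -R.T@t, R.T@np.array([(u-c["cx"])/c["fx"],(v-c["cy"])/c["fy"],1])
def atz(c,u,v,z):
    o,d=ray(c,u,v); return o+d*(z-o[2])/d[2]
def tri(c1,p1,c2,p2):
    P=lambda c:np.diag([1,1,1])@np.array([[c["fx"],0,c["cx"]],[0,c["fy"],c["cy"]],[0,0,1]])@np.c_[np.array(c["R"]),np.array(c["t"])]
    X=cv2.triangulatePoints(P(c1),P(c2),np.float64(p1),np.float64(p2))[:,0]; return X[:3]/X[3]
def proj(c,X):
    q=np.array(c["R"])@X+np.array(c["t"]); return np.array([c["fx"]*q[0]/q[2]+c["cx"],c["fy"]*q[1]/q[2]+c["cy"]])
E
python3 - <<'E'
from h import *
import pickle
t=load("top",0);s=load("scene",0)
crop(t,200,115,400,265,4,"pics/t1.png"); crop(s,230,130,430,280,4,"pics/s1.png")
E
```

```text
(no output)
```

View pics/t1.png

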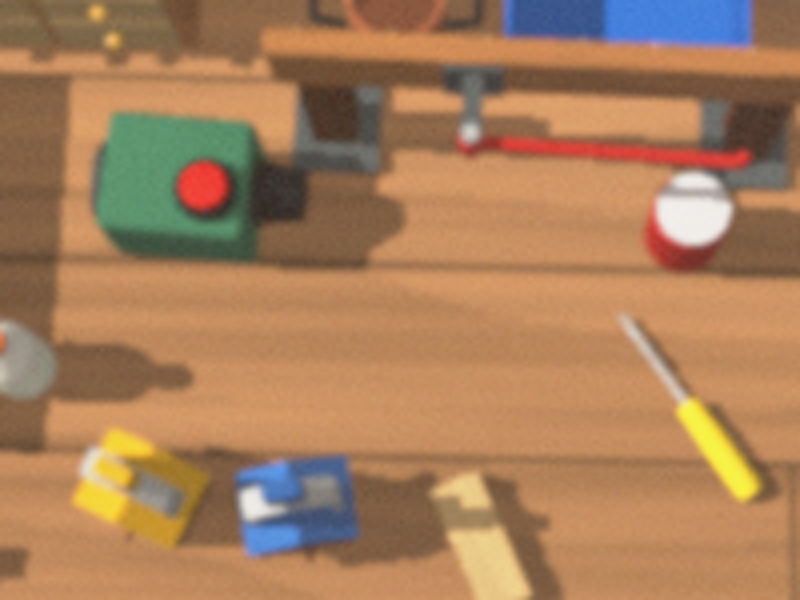

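View pics/s1.png

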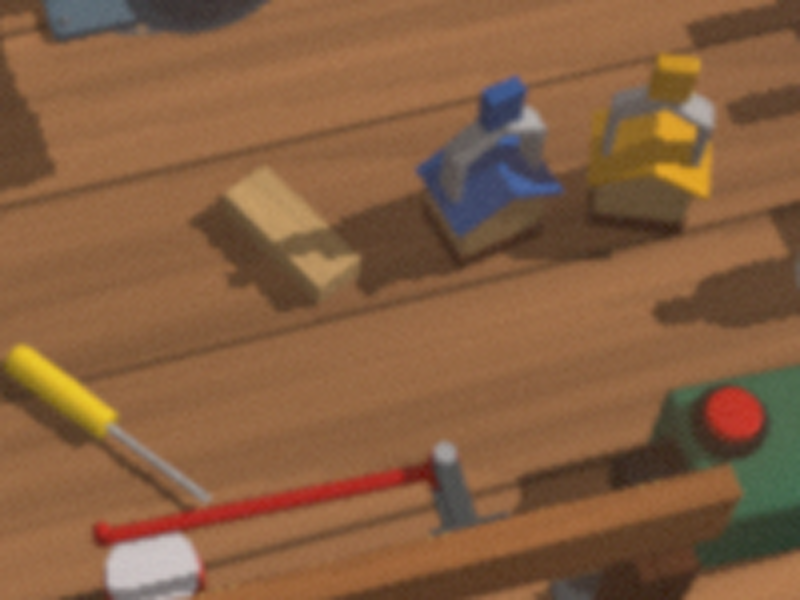

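The crops show the blue tab at roughly top crop (280,480) / scene crop (503,100), the yellow tab at (113,470) / (675,78), the hinge pin at (470,132) / (445,455), the tip at (745,157) / (102,532) and the button at (203,187) / (733,415). Next I'll triangulate these.

Run:
```python
from h import *
np.set_printoptions(precision=4,suppress=True)
t=load("top",0);s=load("scene",0)
T=lambda u,v:(200+u/4,115+v/4); S=lambda u,v:(230+u/4,130+v/4)
for n,a,b in [("bluetab",(282,480),(503,103)),("yeltab",(113,472),(675,80)),("hinge",(470,132),(445,455)),("tip",(745,157),(102,530)),("button",(203,187),(733,415)),("tin",(694,210),(153,568)),("bluestrapL",(242,508),(530,118))]:
    print(n,tri(t,T(*a),s,S(*b)),np.round([*T(*a)],1))
for n,u,v,z in [("tip",745,155,.218),("hinge",470,137,.21),("button",203,187,.11)]:
    print(n,atz(t,*T(u,v),z),atz(s,*S(*{"tip":(102,530),"hinge":(445,458),"button":(733,415)}[n]),z))
for p in [(415,172),(449,173),(448,262),(414,262)]: print("rim top",atz(t,*p,.105))
for p in [(164,195),(203,192),(213,287),(175,293)]: print("rim sc",atz(s,*p,.105))
# strap ends (yellow, z .122; blue)
for n,a in [("y strap top",[(88,460),(185,500)]),("b strap top",[(240,510),(343,492)])]:
    p=[atz(t,*T(*q),.125) for q in a]; d=p[1]-p[0]; print(n,p,np.degrees(np.arctan2(d[1],d[0])),np.hypot(*d[:2]))
for n,a in [("y strap sc",[(612,120),(706,130)]),("b strap sc",[(455,185),(540,135)])]:
    p=[atz(s,*S(*q),.125) for q in a]; d=p[1]-p[0]; print(n,p,np.degrees(np.arctan2(d[1],d[0])),np.hypot(*d[:2]))
```

```text
bluetab [0.3916 0.2006 0.1782] [270.5 235. ]
yeltab [0.3971 0.3391 0.1642] [228.2 233. ]
hinge [0.6716 0.0578 0.2195] [317.5 148. ]
tip [ 0.6581 -0.1643  0.2111] [386.2 154.2]
button [0.6528 0.2897 0.1122] [250.8 161.8]
tin [ 0.6458 -0.1365  0.0964] [373.5 167.5]
bluestrapL [0.3737 0.2376 0.1219] [260.5 242. ]
tip [ 0.6572 -0.1654  0.218 ] [ 0.6616 -0.1624  0.218 ]
hinge [0.6701 0.0566 0.21  ] [0.6698 0.0603 0.21  ]
button [0.6528 0.2886 0.11  ] [0.6522 0.292  0.11  ]
rim top [ 0.6298 -0.2816  0.105 ]
rim top [ 0.6288 -0.3997  0.105 ]
rim top [ 0.3221 -0.3848  0.105 ]
rim top [ 0.3198 -0.2715  0.105 ]
rim sc [ 0.325  -0.3788  0.105 ]
rim sc [ 0.3462 -0.2645  0.105 ]
rim sc [ 0.6507 -0.287   0.105 ]
rim sc [ 0.6395 -0.3867  0.105 ]
y strap top [array([0.4111, 0.3685, 0.125 ]), array([0.3796, 0.2862, 0.125 ])] -111.00615966808427 0.08806697482122268
b strap top [array([0.3722, 0.2405, 0.125 ]), array([0.3889, 0.1561, 0.125 ])] -78.85026773144789 0.08599858483908873
y strap sc [array([0.3945, 0.2961, 0.125 ]), array([0.4233, 0.3633, 0.125 ])] 66.84649345831912 0.07317960415596009
b strap sc [array([0.4193, 0.1584, 0.125 ]), array([0.3928, 0.2369, 0.125 ])] 108.6089658137413 0.08282187884527552
```

Blue tab is about (.393,.200), yellow about (.398,.336), hinge (.671,.058), folded tip (.659,-.164). That gives an arm length of 0.222, which matches. Next I'll go behind the folded arm with closed fingers.

Emit:
step_arm([
  {"dp": [4.5,3.3,0.6],"angular": [0,0,-1.75]},
  {"dp": [4.5,3.3,0.6],"angular": [0,0,-1.75]},
  {"dp": [4.5,3.3,0.6],"angular": [0,0,-1.75]},
  {"dp": [4.5,3.3,0.6],"angular": [0,0,-1.75]},
  {"dp": [4.5,3.3,0.6],"angular": [0,0,-1.75]},
  {"dp": [4.5,3.3,0.6],"angular": [0,0,-1.75]},
  {"dp": [4.5,3.3,0.6],"angular": [0,0,-1.75]},
  {"dp": [4.5,3.3,0.6],"angular": [0,0,-1.75]},
  {"dp": [4.5,3.3,0.6],"angular": [0,0,-1.75]},
  {"dp": [4.5,3.3,0.6],"angular": [0,0,-1.75]},
], gripper=0, force=40)

```text
clock: 1.35
ee_pos: [0.5877, -0.2014, 0.3004]
orientation: [[0.998, -0.056, -0.001], [-0.056, -0.998, 0.0], [-0.001, -0.0, -1.0]]
contact_force: [0.3, -0.8, 0.3]
finger_gap: 0.006
grasp_force: 0.0
```

Emit:
step_arm([
  {"dp": [5.3,4.1,0],"angular": [0,0,0]},
  {"dp": [5.3,4.0,0],"angular": [0,0,0]},
  {"dp": [0,0,0],"angular": [0,0,0]},
  {"dp": [0,0,0],"angular": [0,0,0]},
])

```text
clock: 1.85
ee_pos: [0.6854, -0.1269, 0.2996]
orientation: [[0.999, -0.054, -0.002], [-0.054, -0.999, 0.0], [-0.002, 0.0, -1.0]]
contact_force: [-0.9, -0.6, 0.3]
finger_gap: 0.004
grasp_force: 0.0
```

Run:
```python
from h import *
s=ctrl.get_state();print(s["ee_pos"],s["orientation"],s["contact_force"],s["clock"])
c=cap("scene",1);crop(c,130,150,450,350,2.5,"pics/s2.png")
for d in (0,.022): print(proj(c,s["ee_pos"]-[0,0,d]))
```

```text
[ 0.68536966 -0.12693225  0.29964155] [[ 9.98539256e-01 -5.39922064e-02 -2.04826149e-03]
 [-5.39923015e-02 -9.98541352e-01  8.90747809e-06]
 [-2.04575473e-03  1.01695885e-04 -9.99997902e-01]] [-0.87245862 -0.60428955  0.31368828] 1.85
[269.54702924 254.16377291]
[270.14373613 257.92706246]
```

View pics/s2.png

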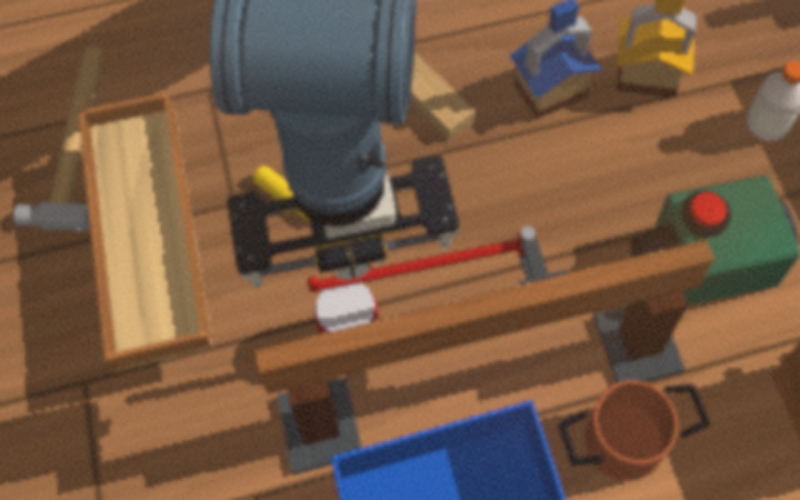

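Closed fingers are over the gap between the arm and the batten: the bar runs from (315,283) to (525,243) in the crop, with the fingertips at about (350,270). Now descending.

Emit:
step_arm([
  {"dp": [0.5,0,-2.5],"angular": [0,0,0]},
  {"dp": [0,0,-2.5],"angular": [0,0,0]},
  {"dp": [0,0,-2.3],"angular": [0,0,0]},
  {"dp": [0,0,-2],"angular": [0,0,0]},
  {"dp": [0,0,0],"angular": [0,0,0]},
  {"dp": [0,0,0],"angular": [0,0,0]},
])

```text
clock: 2.65
ee_pos: [0.6907, -0.1281, 0.2092]
orientation: [[0.998, -0.056, 0.002], [-0.056, -0.998, -0.001], [0.002, 0.001, -1.0]]
contact_force: [0.6, 0.3, 0.2]
finger_gap: 0.002
grasp_force: 0.0
```

Run:
```python
import numpy as np
H=np.array([.671,.058]);p=np.array([.6907,-.1281]);r=.18
for th in list(range(0,91,5)):
    a=np.radians(-93.1-th);n=np.radians(-3.1-th);t=np.radians(th)
    o=.006+.0075*np.cos(t)+.0175*np.sin(t)
    q=H+r*np.array([np.cos(a),np.sin(a)])+o*np.array([np.cos(n),np.sin(n)])
    print(th,q.round(4),((q-p)*100).round(2));p=q
```

```text
0 [ 0.6747 -0.1225] [-1.6   0.56]
5 [ 0.6605 -0.1223] [-1.43  0.01]
10 [ 0.6462 -0.121 ] [-1.43  0.13]
15 [ 0.632  -0.1186] [-1.42  0.24]
20 [ 0.6179 -0.115 ] [-1.41  0.36]
25 [ 0.604  -0.1103] [-1.39  0.47]
30 [ 0.5905 -0.1044] [-1.35  0.59]
35 [ 0.5774 -0.0973] [-1.31  0.71]
40 [ 0.5648 -0.0891] [-1.26  0.82]
45 [ 0.5528 -0.0798] [-1.2   0.93]
50 [ 0.5416 -0.0694] [-1.12  1.04]
55 [ 0.5312 -0.058 ] [-1.04  1.14]
60 [ 0.5217 -0.0456] [-0.95  1.24]
65 [ 0.5133 -0.0324] [-0.84  1.33]
70 [ 0.506  -0.0183] [-0.73  1.41]
75 [ 0.5    -0.0034] [-0.61  1.48]
80 [0.4953 0.012 ] [-0.47  1.54]
85 [0.4919 0.028 ] [-0.34  1.59]
90 [0.49   0.0443] [-0.19  1.63]
```

Emit:
step_arm([
  {"dp": [-1.6,0.5,-0.2],"angular": [0,0,0]},
  {"dp": [-1.4,0.0,0],"angular": [0,0,0]},
  {"dp": [-1.4,0.1,0],"angular": [0,0,0]},
  {"dp": [-1.4,0.2,0],"angular": [0,0,0]},
  {"dp": [-1.4,0.4,0],"angular": [0,0,0]},
  {"dp": [-1.4,0.5,0],"angular": [0,0,0]},
  {"dp": [-1.4,0.6,0],"angular": [0,0,0]},
  {"dp": [-1.3,0.7,0],"angular": [0,0,0]},
  {"dp": [-1.3,0.8,0],"angular": [0,0,0]},
  {"dp": [-1.2,0.9,0],"angular": [0,0,0]},
])

```text
clock: 3.9
ee_pos: [0.5554, -0.0807, 0.2084]
orientation: [[0.998, -0.055, 0.009], [-0.055, -0.998, -0.002], [0.009, 0.002, -1.0]]
contact_force: [6.8, -1.1, -0.9]
finger_gap: 0.004
grasp_force: 2.3
```

Emit:
step_arm([
  {"dp": [-1.1,1.0,0],"angular": [0,0,0]},
  {"dp": [-1.0,1.1,0],"angular": [0,0,0]},
  {"dp": [-1.0,1.2,0],"angular": [0,0,0]},
  {"dp": [-0.8,1.3,0],"angular": [0,0,0]},
  {"dp": [-0.7,1.4,0],"angular": [0,0,0]},
  {"dp": [-0.6,1.5,0],"angular": [0,0,0]},
  {"dp": [-0.5,1.5,0],"angular": [0,0,0]},
  {"dp": [-0.3,1.4,0],"angular": [0,0,0]},
  {"dp": [0,0,0],"angular": [0,0,0]},
  {"dp": [0,0,0],"angular": [0,0,0]},
])

```text
clock: 5.15
ee_pos: [0.4929, 0.0238, 0.2064]
orientation: [[0.999, -0.055, 0.001], [-0.055, -0.999, -0.0], [0.001, 0.0, -1.0]]
contact_force: [-0.0, -0.4, -0.3]
finger_gap: 0.002
grasp_force: 0.1
```

Emit:
step_arm([
  {"dp": [-0.1,0.6,0],"angular": [0,0,0]},
  {"dp": [-0.1,0.6,0],"angular": [0,0,0]},
  {"dp": [0,0,0],"angular": [0,0,0]},
  {"dp": [0,0,0],"angular": [0,0,0]},
])

```text
clock: 5.65
ee_pos: [0.4907, 0.0362, 0.2056]
orientation: [[0.999, -0.054, -0.0], [-0.054, -0.999, 0.0], [-0.0, -0.0, -1.0]]
contact_force: [1.4, -3.0, 2.7]
finger_gap: 0.007
grasp_force: 1.4
```

Run:
```python
from h import *
c=cap("top",2);crop(c,220,120,460,300,3.3,"pics/t3.png")
c=cap("scene",2)
```

```text
(no output)
```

View pics/t3.png

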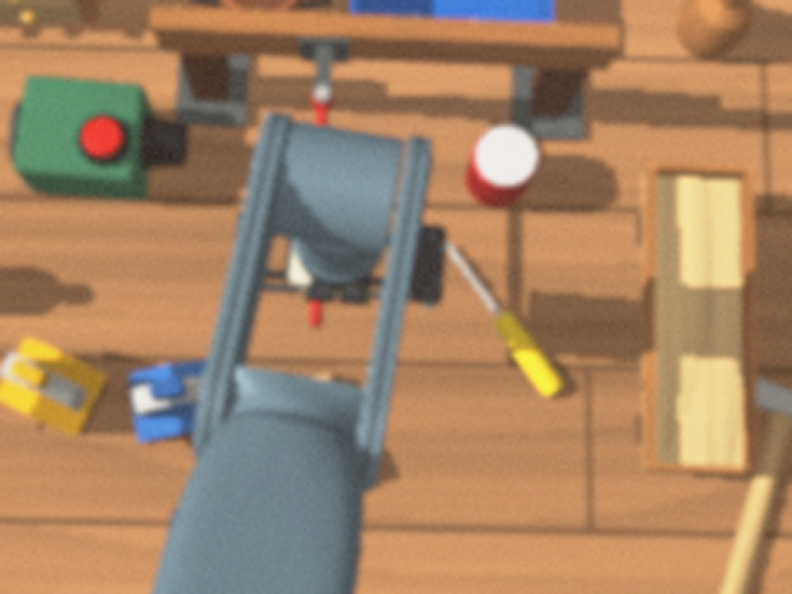

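The bar now points from the hinge (322,92) to the tip (316,322) in the crop, essentially straight out. I'll compute the angle and the trough.

Run:
```python
from h import *
np.set_printoptions(precision=4,suppress=True)
c=load("top",2);f=lambda u,v,z:atz(c,220+u/3.3,120+v/3.3,z)
print("tip",f(316,322,.208),"hinge",f(322,92,.215),"midbar",f(320,112,.206))
for q in [(650,170),(752,170),(748,470),(645,465)]: print(f(*q,.105))
s=load("scene",1);g=lambda u,v,z:atz(s,130+u/2.5,150+v/2.5,z)
for q in [(82,110),(168,95),(210,340),(107,358)]: print("sc",g(*q,.105))
```

```text
tip [0.4459 0.0569 0.208 ] hinge [0.6731 0.0564 0.215 ] midbar [0.6555 0.0581 0.206 ]
[ 0.6317 -0.2885  0.105 ]
[ 0.634 -0.396  0.105]
[ 0.3206 -0.3803  0.105 ]
[ 0.3235 -0.2764  0.105 ]
sc [ 0.3205 -0.3818  0.105 ]
sc [ 0.3272 -0.2791  0.105 ]
sc [ 0.6487 -0.2839  0.105 ]
sc [ 0.6385 -0.3924  0.105 ]
```

Emit:
step_arm([
  {"dp": [0,0.5,0],"angular": [0,0,0]},
  {"dp": [0,0.3,0],"angular": [0,0,0]},
  {"dp": [0,0,0],"angular": [0,0,0]},
  {"dp": [0,0,0],"angular": [0,0,0]},
])

```text
clock: 6.25
ee_pos: [0.4907, 0.0402, 0.2057]
orientation: [[0.999, -0.055, -0.001], [-0.055, -0.998, -0.008], [-0.001, 0.008, -1.0]]
contact_force: [-0.1, -17.7, 1.9]
finger_gap: 0.002
grasp_force: 9.2
```

Emit:
step_arm([
  {"dp": [0,-1.5,0],"angular": [0,0,0]},
  {"dp": [0,-0.5,3],"angular": [0,0,0]},
  {"dp": [0,0,4],"angular": [0,0,0]},
  {"dp": [0,0,4],"angular": [0,0,0]},
  {"dp": [-1.6,3,0],"angular": [0,0,3]},
  {"dp": [-1.7,3,0],"angular": [0,0,3]},
  {"dp": [-1.7,3,0],"angular": [0,0,3]},
  {"dp": [-1.7,3,0],"angular": [0,0,3]},
  {"dp": [-1.7,3,0],"angular": [0,0,3]},
  {"dp": [-1.7,3,0],"angular": [0,0,3]},
], gripper=1)

```text
clock: 7.5
ee_pos: [0.3882, 0.2056, 0.315]
orientation: [[0.966, 0.259, -0.003], [0.259, -0.966, 0.001], [-0.002, -0.002, -1.0]]
contact_force: [-0.0, 0.6, -0.2]
finger_gap: 0.987
grasp_force: 0.0
```

Run:
```python
from h import *
s=ctrl.get_state();print(s["ee_pos"],s["orientation"],s["contact_force"],s["clock"])
c=cap("scene",3);a=c["frame"][110:210,320:460,::-1]
d=cap("top",3);b=d["frame"][130:250,210:350,::-1]
a=cv2.resize(a,(800,571)) [:, :];cv2.imwrite("pics/s4.png",a)
x=np.hstack([cv2.resize(a,(420,300)),cv2.resize(b,(350,300))]);cv2.imwrite("pics/m4.png",x)
```

```text
[0.38817155 0.20555965 0.31504128] [[ 0.96595656  0.25869168 -0.00255789]
 [ 0.25869567 -0.9659579   0.00137459]
 [-0.00211522 -0.00198951 -0.99999578]] [-0.04239141  0.61973676 -0.24375823] 7.5
```

View pics/m4.png

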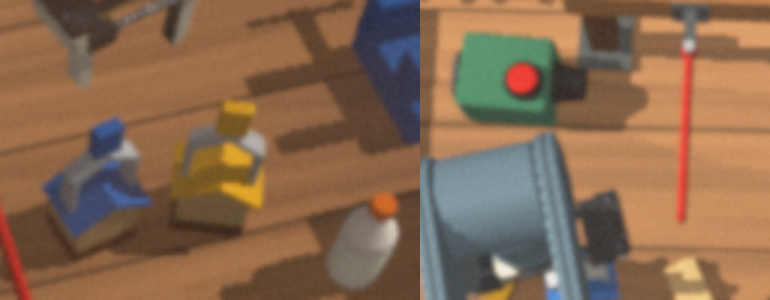

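The arm sits at its stop (17.7 N) with a clear run to its tip. The blue box hasn't moved; its tab is at scene pixel (356,156). Descending onto its tab.

Emit:
step_arm([
  {"dp": [0.4,-0.5,-2.5],"angular": [0,0,0]},
  {"dp": [0,0,-3],"angular": [0,0,0]},
  {"dp": [0,0,-3],"angular": [0,0,0]},
  {"dp": [0,0,-3],"angular": [0,0,0]},
  {"dp": [0,0,-2.5],"angular": [0,0,0]},
  {"dp": [0,0,0],"angular": [0,0,0]},
  {"dp": [0,0,0],"angular": [0,0,0]},
])

```text
clock: 8.48
ee_pos: [0.3943, 0.199, 0.1763]
orientation: [[0.967, 0.256, 0.0], [0.256, -0.967, 0.0], [0.0, -0.0, -1.0]]
contact_force: [-0.4, -0.8, 0.8]
finger_gap: 1.003
grasp_force: 0.0
```

Emit:
step_arm([
  {"dp": [0,0,0],"angular": [0,0,0]},
  {"dp": [0,0,0],"angular": [0,0,0]},
  {"dp": [0,0,0],"angular": [0,0,0]},
  {"dp": [0,0,0],"angular": [0,0,0]},
  {"dp": [0,0,0],"angular": [0,0,0]},
], gripper=0, force=45)

```text
clock: 9.1
ee_pos: [0.3938, 0.1991, 0.1757]
orientation: [[0.966, 0.257, 0.0], [0.257, -0.966, 0.0], [0.0, -0.0, -1.0]]
contact_force: [-0.1, -0.0, -0.3]
finger_gap: 0.513
grasp_force: 0.0
```

Emit:
step_arm([
  {"dp": [0,0,0],"angular": [0,0,0]},
  {"dp": [0,0,0],"angular": [0,0,0]},
  {"dp": [0,0,0],"angular": [0,0,0]},
  {"dp": [0,0,0],"angular": [0,0,0]},
  {"dp": [0,0,0],"angular": [0,0,0]},
])

```text
clock: 9.72
ee_pos: [0.3937, 0.1991, 0.1755]
orientation: [[0.967, 0.257, -0.0], [0.257, -0.967, 0.0], [-0.0, -0.0, -1.0]]
contact_force: [0.4, 1.1, -1.8]
finger_gap: 0.342
grasp_force: 44.7
```

Gripped: opening 31.8 mm against a 32 mm tab. Now I'll lift, align with the arm axis and check before threading.

Emit:
step_arm([
  {"dp": [0,0,2.5],"angular": [0,0,0]},
  {"dp": [0,0,3],"angular": [0,0,0]},
  {"dp": [-0.5,-2,2.5],"angular": [0,0,-5]},
  {"dp": [-0.5,-2.5,1],"angular": [0,0,-5]},
  {"dp": [0,-2.5,0],"angular": [0,0,-4]},
  {"dp": [0,-2.5,0],"angular": [0,0,-4]},
  {"dp": [0,-2.3,0],"angular": [0,0,0]},
  {"dp": [0,-2,0],"angular": [0,0,0]},
  {"dp": [0,0,0],"angular": [0,0,0]},
  {"dp": [0,0,0],"angular": [0,0,0]},
])

```text
clock: 10.98
ee_pos: [0.3835, 0.0614, 0.2652]
orientation: [[0.998, -0.055, -0.001], [-0.055, -0.998, 0.001], [-0.001, -0.001, -1.0]]
contact_force: [0.4, -0.3, -4.2]
finger_gap: 0.341
grasp_force: 44.8
```

Run:
```python
from h import *
s=ctrl.get_state();print(s["ee_pos"],s["orientation"].tolist(),s["contact_force"],s["clock"])
c=cap("scene",5);d=cap("top",5)
a=c["frame"][150:270,260:400,::-1];b=d["frame"][130:250,250:390,::-1]
x=np.hstack([cv2.resize(a,(400,343)),cv2.resize(b,(400,343))]);cv2.imwrite("pics/m5.png",x)
```

```text
[0.38346835 0.06143507 0.26524396] [[0.9984798604039404, -0.0551068861299435, -0.0010952026244553297], [-0.05510629254945255, -0.998480333963495, 0.0005649863727115453], [-0.001124672921929873, -0.0005037749583309848, -0.9999992406605166]] [ 0.3891834  -0.27028823 -4.15487525] 10.975
```

View pics/m5.png

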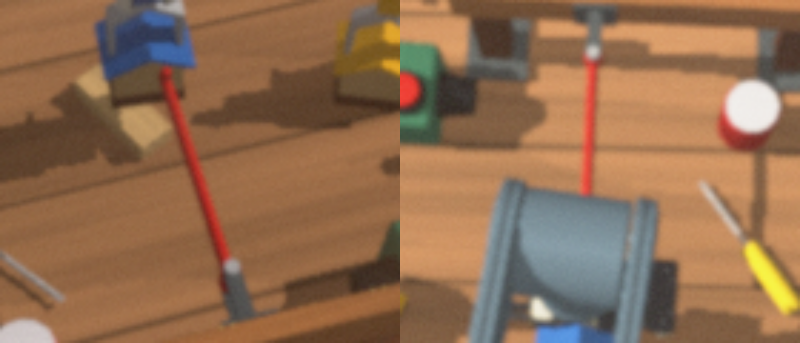

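The box is upright in the grip just in front of the arm. The tip is at left crop (165,70), and the bar runs straight to the hinge at (232,268). I'll check the lateral alignment.

Run:
```python
from h import *
c=load("scene",5);d=load("top",5)
f=lambda u,v,z:atz(c,260+u*.35,150+v*.35,z)
print(f(165,72,.216),f(232,268,.22),"mid",f(198,170,.206)); 
print([atz(d,250+(u-400)*.35,130+v*.35,.206) for u,v in((587,190),(592,60))])
```

```text
[0.45195626 0.06267872 0.216     ] [0.67209631 0.05863722 0.22      ] mid [0.56077069 0.06279684 0.206     ]
[array([0.51409571, 0.05958373, 0.206     ]), array([0.66548307, 0.05754281, 0.206     ])]
```

Emit:
step_arm([
  {"dp": [2,0,0],"angular": [0,0,0]},
  {"dp": [2,0,0],"angular": [0,0,0]},
  {"dp": [2,0,0],"angular": [0,0,0]},
  {"dp": [2,0,0],"angular": [0,0,0]},
  {"dp": [2,0,0],"angular": [0,0,0]},
  {"dp": [2,0,0],"angular": [0,0,0]},
  {"dp": [2,-0.1,0],"angular": [0,0,0]},
  {"dp": [2,-0.1,0],"angular": [0,0,0]},
  {"dp": [2,0,0],"angular": [0,0,0]},
  {"dp": [2,0,0],"angular": [0,0,0]},
])

```text
clock: 12.32
ee_pos: [0.5844, 0.0601, 0.2651]
orientation: [[0.999, -0.053, -0.001], [-0.053, -0.999, 0.0], [-0.001, -0.0, -1.0]]
contact_force: [0.8, 0.3, -4.9]
finger_gap: 0.341
grasp_force: 44.8
```

Emit:
step_arm([
  {"dp": [1.6,0,0],"angular": [0,0,0]},
  {"dp": [0,0,0],"angular": [0,0,0]},
  {"dp": [0,0,-1],"angular": [0,0,0]},
  {"dp": [0,0,-0.7],"angular": [0,0,0]},
  {"dp": [0,0,-0.4],"angular": [0,0,0]},
  {"dp": [0,0,0],"angular": [0,0,0]},
  {"dp": [0,0,0],"angular": [0,0,0]},
])

```text
clock: 13.2
ee_pos: [0.5999, 0.059, 0.245]
orientation: [[0.999, -0.055, 0.001], [-0.055, -0.999, -0.0], [0.001, 0.0, -1.0]]
contact_force: [1.2, 0.2, -4.5]
finger_gap: 0.342
grasp_force: 44.8
```

Emit:
step_arm([
  {"dp": [0,0,-0.4],"angular": [0,0,0]},
  {"dp": [0,0,-0.2],"angular": [0,0,0]},
  {"dp": [0,0,0],"angular": [0,0,0]},
  {"dp": [0,0,0],"angular": [0,0,0]},
])

```text
clock: 13.7
ee_pos: [0.6, 0.0589, 0.2392]
orientation: [[0.999, -0.055, 0.001], [-0.055, -0.999, -0.0], [0.001, 0.0, -1.0]]
contact_force: [-0.6, 0.4, 0.6]
finger_gap: 0.342
grasp_force: 44.8
```

Weight has transferred to the arm at the expected height. I'll release slowly and rise.

Emit:
step_arm([
  {"dp": [0,0,0],"angular": [0,0,0]},
  {"dp": [0,0,0],"angular": [0,0,0]},
  {"dp": [0,0,0],"angular": [0,0,0]},
  {"dp": [0,0,0],"angular": [0,0,0]},
  {"dp": [0,0,0],"angular": [0,0,0]},
  {"dp": [0,0,0],"angular": [0,0,0]},
], gripper=0.8)

```text
clock: 14.45
ee_pos: [0.5999, 0.0591, 0.2387]
orientation: [[0.999, -0.055, 0.0], [-0.055, -0.999, 0.0], [0.0, -0.0, -1.0]]
contact_force: [0.3, -1.2, 0.8]
finger_gap: 0.796
grasp_force: 0.0
```

Emit:
step_arm([
  {"dp": [0,0,2],"angular": [0,0,0]},
  {"dp": [0,0,3],"angular": [0,0,0]},
  {"dp": [0,0,3],"angular": [0,0,0]},
  {"dp": [-4,5,0],"angular": [0,0,0]},
  {"dp": [-4,5,0],"angular": [0,0,0]},
  {"dp": [-4,5,0],"angular": [0,0,0]},
  {"dp": [-4,5,0],"angular": [0,0,0]},
  {"dp": [-4,5,0],"angular": [0,0,0]},
  {"dp": [0,0,0],"angular": [0,0,0]},
], gripper=1)

```text
clock: 15.58
ee_pos: [0.4016, 0.3061, 0.3192]
orientation: [[0.999, -0.048, 0.0], [-0.048, -0.999, 0.001], [-0.0, -0.001, -1.0]]
contact_force: [1.0, -0.3, 0.1]
finger_gap: 1.0
grasp_force: 0.0
```

Run:
```python
from h import *
s=ctrl.get_state();print(s["ee_pos"],s["orientation"].tolist(),s["contact_force"],s["clock"])
c=cap("scene",6)
a=c["frame"][130:270,260:440,::-1]
cv2.imwrite("pics/m6.png",cv2.resize(a,(720,560)))
```

```text
[0.40164711 0.30610659 0.31918602] [[0.9988399294258988, -0.04815384286179123, 5.293493302963764e-05], [-0.048153870845119046, -0.9988390665960746, 0.001312921975665835], [-1.0348759408332154e-05, -0.0013139479154440827, -0.9999991367165167]] [ 0.99815525 -0.33024731  0.13388871] 15.575
```

View pics/m6.png

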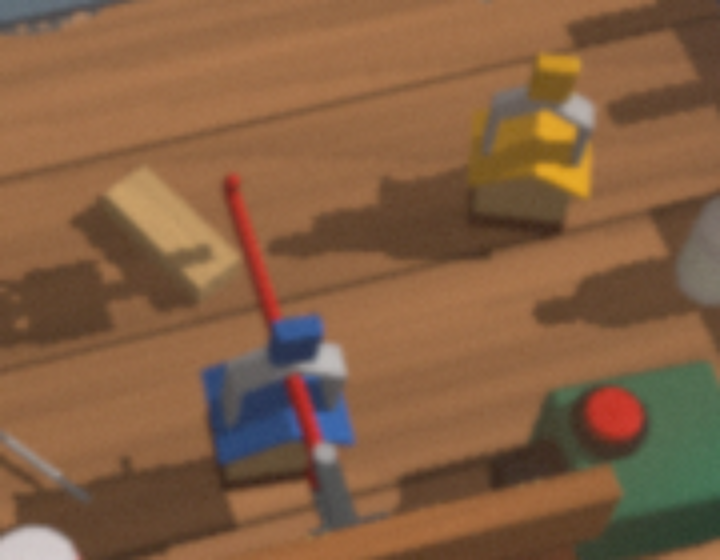

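Blue hangs level on the arm with its strap over the bar (crop (300,370)). Yellow is unmoved, its tab at crop (555,77). Going for yellow.

Emit:
step_arm([
  {"dp": [-0.3,1.5,0],"angular": [0,0,-9]},
  {"dp": [0,1.6,0],"angular": [0,0,-10]},
  {"dp": [0,0,-3],"angular": [0,0,0]},
  {"dp": [0,0,-3],"angular": [0,0,0]},
  {"dp": [0,0,-3],"angular": [0,0,0]},
  {"dp": [0,0,-3],"angular": [0,0,0]},
  {"dp": [0,0,-2.3],"angular": [0,0,0]},
  {"dp": [0,0,0],"angular": [0,0,0]},
  {"dp": [0,0,0],"angular": [0,0,0]},
])

```text
clock: 16.75
ee_pos: [0.4029, 0.3337, 0.1765]
orientation: [[0.926, -0.378, 0.001], [-0.378, -0.926, 0.0], [0.001, -0.001, -1.0]]
contact_force: [-0.1, 0.0, 0.7]
finger_gap: 1.001
grasp_force: 0.0
```

Emit:
step_arm([
  {"dp": [0,0,0],"angular": [0,0,0]},
  {"dp": [0,0,0],"angular": [0,0,0]},
  {"dp": [0,0,0],"angular": [0,0,0]},
  {"dp": [0,0,0],"angular": [0,0,0]},
  {"dp": [0,0,0],"angular": [0,0,0]},
  {"dp": [0,0,0],"angular": [0,0,0]},
  {"dp": [0,0,0],"angular": [0,0,0]},
  {"dp": [0,0,0],"angular": [0,0,0]},
  {"dp": [0,0,0],"angular": [0,0,0]},
  {"dp": [0,0,0],"angular": [0,0,0]},
], gripper=0)

```text
clock: 18.0
ee_pos: [0.4016, 0.334, 0.1756]
orientation: [[0.926, -0.377, -0.0], [-0.377, -0.926, -0.0], [-0.0, 0.0, -1.0]]
contact_force: [1.0, 0.1, -1.1]
finger_gap: 0.339
grasp_force: 44.9
```

Emit:
step_arm([
  {"dp": [0,0,2.5],"angular": [0,0,0]},
  {"dp": [0,0,3],"angular": [0,0,0]},
  {"dp": [-0.6,-3,3],"angular": [0,0,5]},
  {"dp": [-0.6,-4,0.5],"angular": [0,0,5]},
  {"dp": [-0.6,-4.5,0],"angular": [0,0,5]},
  {"dp": [0,-4.5,0],"angular": [0,0,4]},
  {"dp": [0,-4.5,0],"angular": [0,0,0]},
  {"dp": [0,-4,0],"angular": [0,0,0]},
  {"dp": [0,-2.7,0],"angular": [0,0,0]},
  {"dp": [0,0,0],"angular": [0,0,0]},
])

```text
clock: 19.25
ee_pos: [0.3833, 0.0608, 0.2652]
orientation: [[0.998, -0.058, -0.001], [-0.058, -0.998, 0.0], [-0.001, 0.0, -1.0]]
contact_force: [-0.4, -0.1, -3.8]
finger_gap: 0.34
grasp_force: 44.8
```

Emit:
step_arm([
  {"dp": [0,0,0],"angular": [0,0,0]},
  {"dp": [0,0,0],"angular": [0,0,0]},
])

```text
clock: 19.5
ee_pos: [0.3834, 0.063, 0.2654]
orientation: [[0.999, -0.053, -0.001], [-0.053, -0.999, 0.001], [-0.001, -0.0, -1.0]]
contact_force: [-0.8, -0.0, -4.2]
finger_gap: 0.343
grasp_force: 44.8
```

Emit:
step_arm([
  {"dp": [2,-0.1,0],"angular": [0,0,0]},
  {"dp": [2,-0.1,0],"angular": [0,0,0]},
  {"dp": [2,0,0],"angular": [0,0,0]},
  {"dp": [2,0,0],"angular": [0,0,0]},
  {"dp": [2,0,0],"angular": [0,0,0]},
  {"dp": [2,0,0],"angular": [0,0,0]},
  {"dp": [0.8,0,0],"angular": [0,0,0]},
  {"dp": [0,0,-1],"angular": [0,0,0]},
  {"dp": [0,0,-0.8],"angular": [0,0,0]},
  {"dp": [0,0,0],"angular": [0,0,0]},
])

```text
clock: 20.75
ee_pos: [0.5103, 0.0603, 0.2465]
orientation: [[0.999, -0.055, -0.003], [-0.055, -0.999, 0.0], [-0.003, -0.0, -1.0]]
contact_force: [0.4, 0.3, -4.4]
finger_gap: 0.341
grasp_force: 44.8
```

Emit:
step_arm([
  {"dp": [0,0,-0.4],"angular": [0,0,0]},
  {"dp": [0,0,-0.4],"angular": [0,0,0]},
  {"dp": [0,0,0],"angular": [0,0,0]},
  {"dp": [0,0,0],"angular": [0,0,0]},
])

```text
clock: 21.25
ee_pos: [0.5117, 0.0601, 0.2398]
orientation: [[0.999, -0.055, 0.0], [-0.055, -0.999, -0.0], [0.0, -0.0, -1.0]]
contact_force: [-0.3, 0.5, -4.3]
finger_gap: 0.34
grasp_force: 44.8
```

Emit:
step_arm([
  {"dp": [0,0,-0.2],"angular": [0,0,0]},
  {"dp": [0,0,0],"angular": [0,0,0]},
  {"dp": [0,0,0],"angular": [0,0,0]},
])

```text
clock: 21.62
ee_pos: [0.512, 0.0601, 0.2385]
orientation: [[0.999, -0.055, 0.001], [-0.055, -0.999, -0.0], [0.001, 0.0, -1.0]]
contact_force: [-2.1, -0.3, 4.7]
finger_gap: 0.342
grasp_force: 44.8
```

Emit:
step_arm([
  {"dp": [0,0,0],"angular": [0,0,0]},
  {"dp": [0,0,0],"angular": [0,0,0]},
  {"dp": [0,0,0],"angular": [0,0,0]},
  {"dp": [0,0,0],"angular": [0,0,0]},
  {"dp": [0,0,0],"angular": [0,0,0]},
  {"dp": [0,0,0],"angular": [0,0,0]},
], gripper=0.8)

```text
clock: 22.38
ee_pos: [0.5116, 0.0601, 0.2376]
orientation: [[0.999, -0.055, -0.0], [-0.055, -0.999, 0.0], [-0.0, 0.0, -1.0]]
contact_force: [0.7, -0.0, 0.3]
finger_gap: 0.795
grasp_force: 0.0
```

Emit:
step_arm([
  {"dp": [0,0,3],"angular": [0,0,0]},
  {"dp": [0,0,3],"angular": [0,0,0]},
  {"dp": [0,0,2],"angular": [0,0,0]},
  {"dp": [2.8,4.6,0],"angular": [0,0,0]},
  {"dp": [2.8,4.6,0],"angular": [0,0,0]},
  {"dp": [2.8,4.6,0],"angular": [0,0,0]},
  {"dp": [2.8,4.6,0],"angular": [0,0,0]},
  {"dp": [2.8,4.6,0],"angular": [0,0,0]},
  {"dp": [0,0,0],"angular": [0,0,0]},
  {"dp": [0,0,0],"angular": [0,0,0]},
])

```text
clock: 23.62
ee_pos: [0.6514, 0.2899, 0.3169]
orientation: [[0.999, -0.054, -0.001], [-0.054, -0.999, -0.001], [-0.001, 0.001, -1.0]]
contact_force: [-1.0, -0.4, 0.0]
finger_gap: 0.801
grasp_force: 0.0
```

Emit:
step_arm([
  {"dp": [0,0,-4],"angular": [0,0,0]},
  {"dp": [0,0,-4],"angular": [0,0,0]},
  {"dp": [0,0,-4],"angular": [0,0,0]},
  {"dp": [0,0,-3],"angular": [0,0,0]},
  {"dp": [0,0,0],"angular": [0,0,0]},
  {"dp": [0,0,0],"angular": [0,0,0]},
  {"dp": [0,0,0],"angular": [0,0,0]},
  {"dp": [0,0,0],"angular": [0,0,0]},
], gripper=0, force=20)

```text
clock: 24.62
ee_pos: [0.6522, 0.2902, 0.1693]
orientation: [[0.999, -0.055, 0.002], [-0.055, -0.999, 0.001], [0.002, -0.001, -1.0]]
contact_force: [-0.1, -0.8, -0.7]
finger_gap: 0.015
grasp_force: 0.0
```

Run:
```python
from h import *
s=ctrl.get_state();print(s["ee_pos"],s["contact_force"],s["finger_gap"],s["clock"])
c=cap("scene",7)
a=c["frame"][130:270,260:440,::-1]
cv2.imwrite("pics/m7.png",cv2.resize(a,(720,560)))
```

```text
[0.65223982 0.29021329 0.16929098] [-0.09939153 -0.79886181 -0.70726074] 0.01484773944503157 24.625
```

View pics/m7.png

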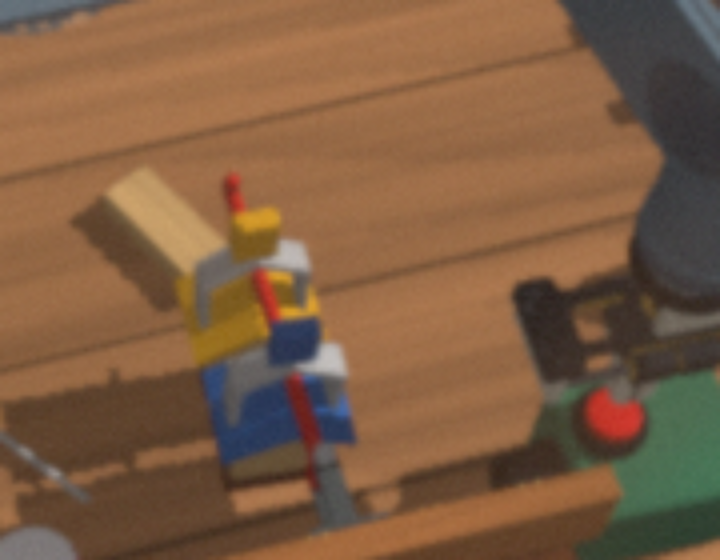

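Both boxes hang freely, and the closed fingers stand over the button (crop (612,410)). Pressing down.

Emit:
step_arm([
  {"dp": [0,0,-1.5],"angular": [0,0,0]},
  {"dp": [0,0,-1],"angular": [0,0,0]},
  {"dp": [0,0,-0.5],"angular": [0,0,0]},
  {"dp": [0,0,-0.4],"angular": [0,0,0]},
  {"dp": [0,0,0],"angular": [0,0,0]},
  {"dp": [0,0,0],"angular": [0,0,0]},
])

```text
clock: 25.42
ee_pos: [0.6513, 0.2901, 0.1379]
orientation: [[0.999, -0.054, 0.002], [-0.054, -0.999, 0.0], [0.002, -0.0, -1.0]]
contact_force: [-8.9, -3.0, 22.4]
finger_gap: 0.007
grasp_force: 10.9
```

Emit:
step_arm([
  {"dp": [0,0,-0.3],"angular": [0,0,0]},
  {"dp": [0,0,-0.2],"angular": [0,0,0]},
  {"dp": [0,0,0],"angular": [0,0,0]},
])

```text
clock: 25.8
ee_pos: [0.6514, 0.2902, 0.1375]
orientation: [[0.999, -0.054, 0.005], [-0.054, -0.999, 0.001], [0.004, -0.001, -1.0]]
contact_force: [-16.8, -5.0, 41.4]
finger_gap: 0.006
grasp_force: 20.6
```

Emit:
step_arm([
  {"dp": [0,0,0.4],"angular": [0,0,0]},
  {"dp": [0,0,0],"angular": [0,0,0]},
])

```text
clock: 26.05
ee_pos: [0.6513, 0.2902, 0.1379]
orientation: [[0.999, -0.054, 0.002], [-0.054, -0.999, 0.0], [0.002, -0.0, -1.0]]
contact_force: [-9.4, -3.2, 25.2]
finger_gap: 0.005
grasp_force: 12.7
```

Run:
```python
from h import *
s=ctrl.get_state();print(s["ee_pos"],s["contact_force"],s["torque"],s["clock"])
c=load("scene",7)
for z in(.147,.112,.116,.122):
    p=proj(c,np.array([.6522,.2902,z]));print(z,(p-[260,130])*4)
c=cap("scene",8);d=cap("top",8)
a=c["frame"][190:270,350:450,::-1];b=d["frame"][130:210,200:300,::-1]
cv2.imwrite("pics/m8.png",np.hstack([cv2.resize(a,(400,320)),cv2.resize(b,(400,320))]))
```

```text
[0.65132059 0.29017134 0.13788057] [-9.39731662 -3.20972521 25.19754626] [-0.54613932  1.87395521 -0.02077234] 26.05
0.147 [622.20100726 392.22039583]
0.112 [611.25981976 414.43989982]
0.116 [612.48349391 411.95484667]
0.122 [614.33172317 408.20143896]
```

View pics/m8.png

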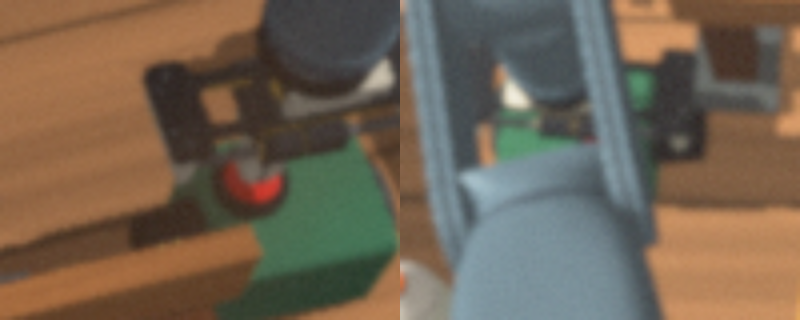

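The fingers sit toward the robot side of the button; red shows on the far side at (262,190). I'll refine the button centre from the unobstructed early images.

Run:
```python
from h import *
def red(c,x0,y0,x1,y1):
    f=c["frame"][y0:y1,x0:x1].astype(int);m=(f[...,0]>130)&(f[...,1]<80)&(f[...,2]<80)
    ys,xs=np.nonzero(m);print(len(xs),xs.min()+x0,xs.max()+x0,ys.min()+y0,ys.max()+y0);return xs.mean()+x0+0.0,ys.mean()+y0+0.0
t=load("top",0);s=load("scene",0)
p=red(t,240,150,262,175);q=red(s,400,222,425,245);print(p,q,tri(t,p,s,q))
for z in(.112,.118,.122):print(z,atz(t,*p,z),atz(s,*q,z))
for k in (6,7): print(red(load("scene",k),400,222,425,245))
```

```text
117 245 256 155 167
140 407 420 227 239
(np.float64(250.45299145299145), np.float64(161.12820512820514)) (np.float64(413.4), np.float64(232.82142857142858)) [0.65284207 0.28911751 0.1187069 ]
0.112 [0.65446748 0.28937135 0.112     ] [0.65032585 0.29281372 0.112     ]
0.118 [0.65268421 0.28829238 0.118     ] [0.65272381 0.29036398 0.118     ]
0.122 [0.65149536 0.28757306 0.122     ] [0.65432246 0.28873082 0.122     ]
145 407 420 227 239
(np.float64(413.3862068965517), np.float64(232.95172413793102))
125 407 420 227 239
(np.float64(413.104), np.float64(233.648))
```

Emit:
step_arm([
  {"dp": [0,0,1.5],"angular": [0,0,0]},
  {"dp": [0,0,0],"angular": [0,0,0]},
  {"dp": [0,0,0],"angular": [0,0,0]},
])

```text
clock: 26.52
ee_pos: [0.6512, 0.29, 0.1463]
orientation: [[0.999, -0.055, -0.002], [-0.055, -0.999, -0.0], [-0.002, 0.001, -1.0]]
contact_force: [-1.0, -0.1, 0.7]
finger_gap: 0.005
grasp_force: 0.0
```

Emit:
step_arm([
  {"dp": [0.2,0,-0.2],"angular": [0,0,0]},
  {"dp": [0,0,0],"angular": [0,0,0]},
  {"dp": [0,0,0],"angular": [0,0,0]},
])

```text
clock: 26.9
ee_pos: [0.6534, 0.2901, 0.1452]
orientation: [[0.999, -0.055, -0.001], [-0.055, -0.999, -0.0], [-0.001, 0.0, -1.0]]
contact_force: [-0.8, 0.6, 0.9]
finger_gap: 0.003
grasp_force: 0.5
```

Emit:
step_arm([
  {"dp": [0,0,-0.2],"angular": [0,0,0]},
  {"dp": [0,0,0],"angular": [0,0,0]},
  {"dp": [0,0,0],"angular": [0,0,0]},
])

```text
clock: 27.28
ee_pos: [0.6537, 0.2901, 0.1438]
orientation: [[0.999, -0.055, 0.0], [-0.055, -0.999, 0.0], [0.0, -0.0, -1.0]]
contact_force: [-0.9, 0.3, -0.0]
finger_gap: 0.007
grasp_force: 0.8
```

Emit:
step_arm([
  {"dp": [0,0,-0.2],"angular": [0,0,0]},
  {"dp": [0,0,0],"angular": [0,0,0]},
  {"dp": [0,0,0],"angular": [0,0,0]},
])

```text
clock: 27.65
ee_pos: [0.6537, 0.2901, 0.1418]
orientation: [[0.999, -0.055, 0.0], [-0.055, -0.999, 0.0], [0.0, -0.0, -1.0]]
contact_force: [0.1, -1.3, 2.3]
finger_gap: 0.007
grasp_force: 1.2
```

Emit:
step_arm([
  {"dp": [0,0,-0.2],"angular": [0,0,0]},
  {"dp": [0,0,0],"angular": [0,0,0]},
  {"dp": [0,0,0],"angular": [0,0,0]},
])

```text
clock: 28.02
ee_pos: [0.6537, 0.2901, 0.1398]
orientation: [[0.999, -0.055, 0.0], [-0.055, -0.999, 0.0], [0.0, -0.0, -1.0]]
contact_force: [-0.4, 0.1, 4.1]
finger_gap: 0.003
grasp_force: 1.6
```

Emit:
step_arm([
  {"dp": [0,0,-0.2],"angular": [0,0,0]},
  {"dp": [0,0,0],"angular": [0,0,0]},
  {"dp": [0,0,0],"angular": [0,0,0]},
])

```text
clock: 28.4
ee_pos: [0.6538, 0.2901, 0.1383]
orientation: [[0.999, -0.055, 0.001], [-0.055, -0.999, 0.0], [0.001, -0.0, -1.0]]
contact_force: [-1.7, -1.0, 6.0]
finger_gap: -0.0
grasp_force: 3.1
```

The spring ramp starts at about .1455 and ends in a hard stop at about .138, so that is 7 mm of travel. Now hold it fully down.

Emit:
step_arm([
  {"dp": [0,0,-0.2],"angular": [0,0,0]},
  {"dp": [0,0,0],"angular": [0,0,0]},
  {"dp": [0,0,0],"angular": [0,0,0]},
  {"dp": [0,0,0],"angular": [0,0,0]},
  {"dp": [0,0,0],"angular": [0,0,0]},
  {"dp": [0,0,0],"angular": [0,0,0]},
  {"dp": [0,0,0],"angular": [0,0,0]},
  {"dp": [0,0,0],"angular": [0,0,0]},
  {"dp": [0,0,0],"angular": [0,0,0]},
  {"dp": [0,0,0],"angular": [0,0,0]},
])

```text
clock: 29.65
ee_pos: [0.6538, 0.2901, 0.1381]
orientation: [[0.999, -0.055, 0.002], [-0.055, -0.999, 0.0], [0.002, -0.0, -1.0]]
contact_force: [-3.8, -1.4, 13.5]
finger_gap: 0.007
grasp_force: 6.8
```

Emit:
step_arm([
  {"dp": [0,0,0],"angular": [0,0,0]},
  {"dp": [0,0,0],"angular": [0,0,0]},
  {"dp": [0,0,2],"angular": [0,0,0]},
  {"dp": [0,0,5],"angular": [0,0,0]},
  {"dp": [0,0,5],"angular": [0,0,0]},
  {"dp": [0,0,5],"angular": [0,0,0]},
  {"dp": [0,0,1.5],"angular": [0,0,0]},
  {"dp": [0,0,0],"angular": [0,0,0]},
])

```text
clock: 30.65
ee_pos: [0.6539, 0.2902, 0.3206]
orientation: [[0.999, -0.055, 0.001], [-0.055, -0.999, 0.0], [0.001, -0.0, -1.0]]
contact_force: [0.2, -0.0, -0.6]
finger_gap: 0.007
grasp_force: 0.0
```

Run:
```python
from h import *
s=ctrl.get_state();print(s["ee_pos"],s["contact_force"],s["clock"])
c=cap("scene",9);d=cap("top",9)
a=c["frame"][130:270,280:420,::-1];b=d["frame"][115:255,250:390,::-1]
cv2.imwrite("pics/m9.png",np.hstack([cv2.resize(a,(400,400)),cv2.resize(b,(400,400))]))
```

```text
[0.65385932 0.29023625 0.32064792] [ 0.2144781  -0.00686347 -0.58128249] 30.65
```

View pics/m9.png

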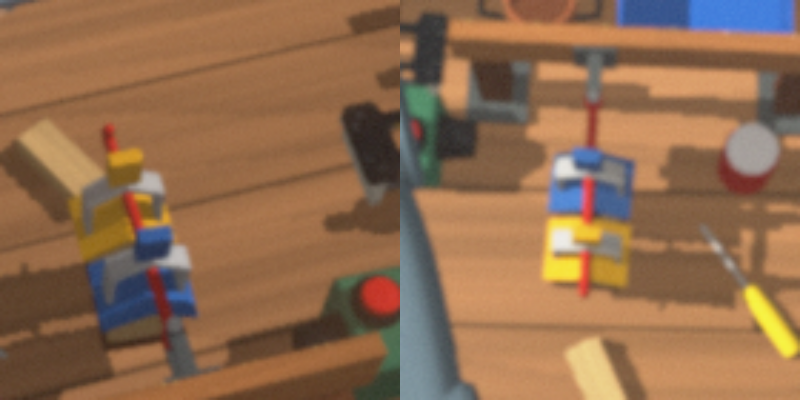

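Both boxes still hang as placed (yellow tab at right crop (585,232), blue at (588,158)). Taking yellow off first.

Emit:
step_arm([
  {"dp": [-2.8,-4.6,0],"angular": [0,0,0]},
  {"dp": [-2.8,-4.6,0],"angular": [0,0,0]},
  {"dp": [-2.8,-4.6,0],"angular": [0,0,0]},
  {"dp": [-2.8,-4.6,0],"angular": [0,0,0]},
  {"dp": [-3,-4.6,0],"angular": [0,0,0]},
  {"dp": [0,0,-2],"angular": [0,0,0]},
  {"dp": [0,0,-3],"angular": [0,0,0]},
  {"dp": [0,0,-3],"angular": [0,0,0]},
  {"dp": [0,0,0],"angular": [0,0,0]},
  {"dp": [0,0,0],"angular": [0,0,0]},
], gripper=0.85, force=45)

```text
clock: 32.0
ee_pos: [0.5116, 0.0602, 0.2406]
orientation: [[0.999, -0.055, -0.001], [-0.055, -0.999, 0.0], [-0.001, -0.0, -1.0]]
contact_force: [-0.4, -0.1, 0.1]
finger_gap: 0.851
grasp_force: 0.0
```

Emit:
step_arm([
  {"dp": [0,0,0],"angular": [0,0,0]},
  {"dp": [0,0,0],"angular": [0,0,0]},
  {"dp": [0,0,0],"angular": [0,0,0]},
  {"dp": [0,0,0],"angular": [0,0,0]},
  {"dp": [0,0,0],"angular": [0,0,0]},
  {"dp": [0,0,0],"angular": [0,0,0]},
  {"dp": [0,0,0],"angular": [0,0,0]},
  {"dp": [0,0,0],"angular": [0,0,0]},
  {"dp": [0,0,0],"angular": [0,0,0]},
], gripper=0)

```text
clock: 33.12
ee_pos: [0.5117, 0.06, 0.2407]
orientation: [[0.999, -0.055, 0.0], [-0.055, -0.999, -0.0], [0.0, 0.0, -1.0]]
contact_force: [0.1, -2.1, 0.0]
finger_gap: 0.346
grasp_force: 45.0
```

Emit:
step_arm([
  {"dp": [0,0,1],"angular": [0,0,0]},
  {"dp": [0,0,1.4],"angular": [0,0,0]},
  {"dp": [0,0,0],"angular": [0,0,0]},
  {"dp": [-2,0,0],"angular": [0,0,0]},
  {"dp": [-2,0,0],"angular": [0,0,0]},
  {"dp": [-2,0,0],"angular": [0,0,0]},
  {"dp": [-2,0,0],"angular": [0,0,0]},
  {"dp": [-2,0,0],"angular": [0,0,0]},
  {"dp": [-2,0,0],"angular": [0,0,0]},
  {"dp": [-2,0,0],"angular": [0,0,0]},
])

```text
clock: 34.38
ee_pos: [0.3708, 0.0602, 0.2646]
orientation: [[0.999, -0.055, -0.0], [-0.055, -0.999, 0.0], [-0.0, -0.0, -1.0]]
contact_force: [0.2, -0.0, -3.6]
finger_gap: 0.343
grasp_force: 45.0
```

Emit:
step_arm([
  {"dp": [0,0,3],"angular": [0,0,0]},
  {"dp": [0,-2,3],"angular": [0,0,0]},
  {"dp": [0,-4,0],"angular": [0,0,0]},
  {"dp": [0,-5,0],"angular": [0,0,0]},
  {"dp": [0,-5,0],"angular": [0,0,0]},
  {"dp": [0.5,-5,0],"angular": [0,0,0]},
  {"dp": [1,-5,0],"angular": [0,0,0]},
  {"dp": [1,-5,0],"angular": [0,0,0]},
  {"dp": [1,-4.5,0],"angular": [0,0,0]},
  {"dp": [1,-3.5,0],"angular": [0,0,0.5]},
])

```text
clock: 35.62
ee_pos: [0.4166, -0.3318, 0.3242]
orientation: [[0.999, -0.047, -0.0], [-0.047, -0.999, 0.0], [-0.0, -0.0, -1.0]]
contact_force: [0.9, 0.9, -4.1]
finger_gap: 0.341
grasp_force: 45.0
```

Emit:
step_arm([
  {"dp": [0,0,0],"angular": [0,0,0]},
  {"dp": [0,0,0],"angular": [0,0,0]},
  {"dp": [0,0,0],"angular": [0,0,0]},
])

```text
clock: 36.0
ee_pos: [0.4165, -0.3287, 0.3248]
orientation: [[0.999, -0.045, 0.0], [-0.045, -0.999, 0.0], [0.0, -0.0, -1.0]]
contact_force: [0.2, -0.4, -4.1]
finger_gap: 0.344
grasp_force: 45.0
```

Run:
```python
from h import *
s=ctrl.get_state();print(s["ee_pos"],s["contact_force"],s["clock"])
c=cap("scene",10);d=cap("top",10)
crop(c,120,120,270,310,2.1,"pics/a.png");crop(d,330,120,500,310,2.1,"pics/b.png")
a=cv2.imread("pics/a.png");b=cv2.imread("pics/b.png")
cv2.imwrite("pics/m10.png",np.hstack([a,b]));print(a.shape,b.shape)
```

```text
[ 0.41649746 -0.32873579  0.32483095] [ 0.19911621 -0.40624497 -4.10848882] 36.0
(399, 315, 3) (399, 357, 3)
```

View pics/m10.png

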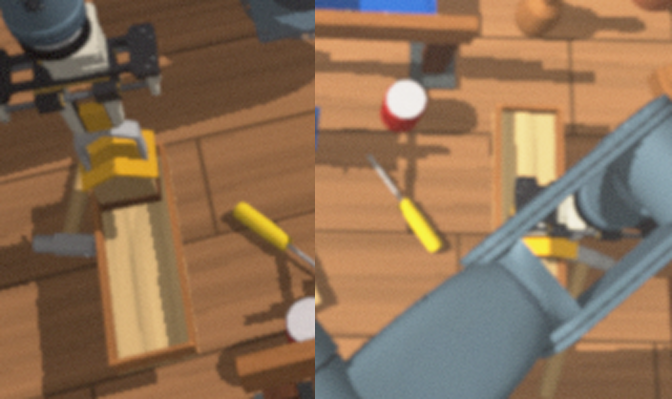

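Yellow is upright over the near end of the trough (left crop: trough rims run from (95,200) to (110,360) and (165,150) to (195,345)). Both cameras put the trough centre line at y = -0.333 here, so I'll shift -0.4 cm and lower.

Emit:
step_arm([
  {"dp": [0,-0.4,0],"angular": [0,0,0.3]},
  {"dp": [0,0,-2],"angular": [0,0,0]},
  {"dp": [0,0,-2],"angular": [0,0,0]},
  {"dp": [0,0,-1],"angular": [0,0,0]},
  {"dp": [0,0,-1],"angular": [0,0,0]},
  {"dp": [0,0,-0.7],"angular": [0,0,0]},
  {"dp": [0,0,0],"angular": [0,0,0]},
  {"dp": [0,0,0],"angular": [0,0,0]},
])

```text
clock: 37.1
ee_pos: [0.4168, -0.3341, 0.2581]
orientation: [[0.999, -0.041, 0.001], [-0.041, -0.999, -0.001], [0.001, 0.001, -1.0]]
contact_force: [-0.5, 0.0, -4.7]
finger_gap: 0.341
grasp_force: 45.0
```

Emit:
step_arm([
  {"dp": [0,0,-0.2],"angular": [0,0,0]},
  {"dp": [0,0,-0.2],"angular": [0,0,0]},
  {"dp": [0,0,0],"angular": [0,0,0]},
  {"dp": [0,0,0],"angular": [0,0,0]},
])

```text
clock: 37.6
ee_pos: [0.4166, -0.3339, 0.2537]
orientation: [[0.999, -0.041, 0.0], [-0.041, -0.999, -0.0], [0.0, 0.0, -1.0]]
contact_force: [-0.0, -0.2, -4.3]
finger_gap: 0.342
grasp_force: 45.0
```

Emit:
step_arm([
  {"dp": [0,0,-0.2],"angular": [0,0,0]},
  {"dp": [0,0,0],"angular": [0,0,0]},
  {"dp": [0,0,0],"angular": [0,0,0]},
])

```text
clock: 37.98
ee_pos: [0.4171, -0.3341, 0.253]
orientation: [[0.999, -0.041, 0.002], [-0.041, -0.999, -0.001], [0.002, 0.001, -1.0]]
contact_force: [-0.1, 1.3, 6.3]
finger_gap: 0.341
grasp_force: 45.0
```

Emit:
step_arm([
  {"dp": [0,0,-0.1],"angular": [0,0,0]},
  {"dp": [0,0,0],"angular": [0,0,0]},
  {"dp": [0,0,0],"angular": [0,0,0]},
])

```text
clock: 38.35
ee_pos: [0.4173, -0.3341, 0.2529]
orientation: [[0.999, -0.041, 0.003], [-0.04, -0.999, -0.002], [0.003, 0.002, -1.0]]
contact_force: [0.0, 3.1, 10.9]
finger_gap: 0.341
grasp_force: 45.0
```

Landed at floor height (.0754). Release and go back to blue.

Emit:
step_arm([
  {"dp": [0,0,0.1],"angular": [0,0,0]},
  {"dp": [0,0,0],"angular": [0,0,0]},
  {"dp": [0,0,0],"angular": [0,0,0]},
  {"dp": [0,0,0],"angular": [0,0,0]},
  {"dp": [0,0,0],"angular": [0,0,0]},
  {"dp": [0,0,0],"angular": [0,0,0]},
  {"dp": [0,0,2],"angular": [0,0,0]},
  {"dp": [0,0,3],"angular": [0,0,0]},
  {"dp": [0,0,3],"angular": [0,0,0]},
], gripper=0.85)

```text
clock: 39.48
ee_pos: [0.4165, -0.3338, 0.3324]
orientation: [[0.999, -0.041, -0.0], [-0.041, -0.999, 0.0], [-0.0, -0.0, -1.0]]
contact_force: [-0.1, -1.6, 0.4]
finger_gap: 0.851
grasp_force: 0.0
```

Emit:
step_arm([
  {"dp": [2.3,4.9,0],"angular": [0,0,-0.8]},
  {"dp": [2.3,4.9,0],"angular": [0,0,0]},
  {"dp": [2.3,4.9,0],"angular": [0,0,0]},
  {"dp": [2.3,4.9,0],"angular": [0,0,0]},
  {"dp": [2.3,4.9,0],"angular": [0,0,0]},
  {"dp": [2.3,4.9,0],"angular": [0,0,0]},
  {"dp": [2.3,4.9,0],"angular": [0,0,0]},
  {"dp": [2.2,4.9,0],"angular": [0,0,0]},
  {"dp": [0,0,0],"angular": [0,0,0]},
  {"dp": [0,0,0],"angular": [0,0,0]},
])

```text
clock: 40.72
ee_pos: [0.5994, 0.058, 0.3313]
orientation: [[0.999, -0.054, -0.001], [-0.054, -0.999, -0.001], [-0.001, 0.001, -1.0]]
contact_force: [1.1, -0.1, -0.5]
finger_gap: 0.851
grasp_force: 0.0
```

Run:
```python
from h import *
s=ctrl.get_state();print(s["ee_pos"],s["contact_force"],s["clock"])
c=cap("scene",11)
crop(c,120,120,400,320,2.8,"pics/m11.png")
```

```text
[0.59942141 0.0579798  0.33134973] [ 1.10325165 -0.12469272 -0.49354582] 40.725
```

View pics/m11.png

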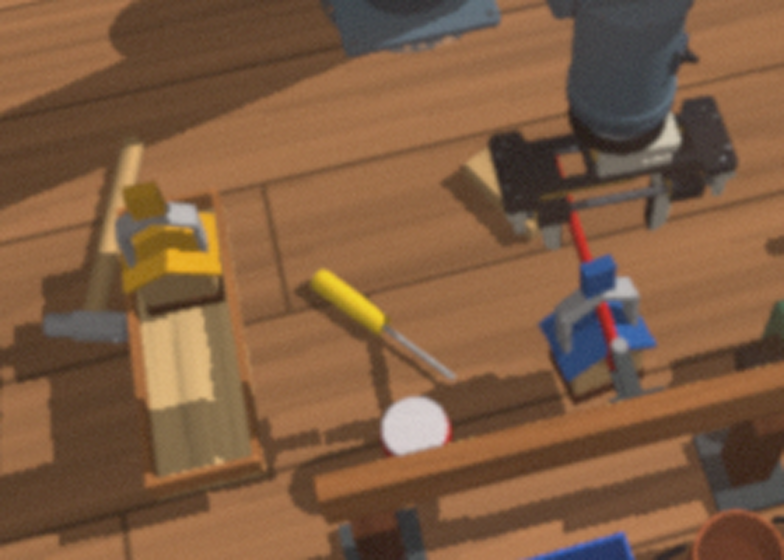

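Yellow stands in the trough. Blue still hangs but looks a little turned and shifted (tab now at crop (598,273)). I'll check whether it is swinging, and its pose.

Emit:
step_arm([
  {"dp": [-3,5,0],"angular": [0,0,0]},
  {"dp": [-3,5,0],"angular": [0,0,0]},
  {"dp": [-3,5,0],"angular": [0,0,0]},
  {"dp": [0,5,0],"angular": [0,0,0]},
  {"dp": [0,0,0],"angular": [0,0,0]},
  {"dp": [0,0,0],"angular": [0,0,0]},
])

```text
clock: 41.52
ee_pos: [0.5099, 0.2567, 0.3317]
orientation: [[0.998, -0.056, 0.0], [-0.056, -0.998, -0.001], [0.0, 0.001, -1.0]]
contact_force: [-0.1, -0.1, 0.3]
finger_gap: 0.851
grasp_force: 0.0
```

Run:
```python
from h import *
for k in (12,13):
    c=cap("scene",k);d=cap("top",k)
    for n,im,(x0,y0,x1,y1) in (("s",c,(300,205,360,275)),("t",d,(290,145,345,220))):
        h=cv2.cvtColor(im["frame"][y0:y1,x0:x1],cv2.COLOR_RGB2HSV);m=(h[...,0]>100)&(h[...,0]<125)&(h[...,1]>130)
        ys,xs=np.nonzero(m);print(k,n,len(xs),xs.mean()+x0,ys.mean()+y0)
crop(c,295,200,365,270,5.7,"pics/a.png");crop(d,285,140,355,210,5.7,"pics/b.png")
cv2.imwrite("pics/m13.png",np.hstack([cv2.imread("pics/a.png"),cv2.imread("pics/b.png")]))
```

```text
12 s 321 334.78504672897196 235.5981308411215
12 t 123 309.9349593495935 173.26829268292684
13 s 316 333.9841772151899 236.02848101265823
13 t 98 311.18367346938777 176.24489795918367
```

View pics/m13.png

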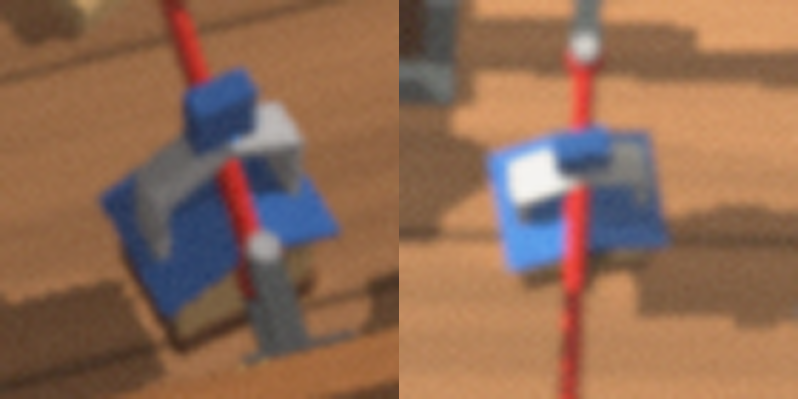

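Blue has been knocked: it's turned by roughly +12° (top crop strap from (515,180) to (640,170)) and seems to be swinging slightly. My viewing allowance is used up, so from here I'll work from numbers only. I'll let it settle and measure the tab.

Emit:
step_arm([
  {"dp": [0,0,0],"angular": [0,0,0]},
  {"dp": [0,0,0],"angular": [0,0,0]},
  {"dp": [0,0,0],"angular": [0,0,0]},
  {"dp": [0,0,0],"angular": [0,0,0]},
  {"dp": [0,0,0],"angular": [0,0,0]},
  {"dp": [0,0,0],"angular": [0,0,0]},
  {"dp": [0,0,0],"angular": [0,0,0]},
  {"dp": [0,0,0],"angular": [0,0,0]},
  {"dp": [0,0,0],"angular": [0,0,0]},
  {"dp": [0,0,0],"angular": [0,0,0]},
])

```text
clock: 42.98
ee_pos: [0.5096, 0.2581, 0.3317]
orientation: [[0.999, -0.055, -0.0], [-0.055, -0.999, 0.0], [-0.0, -0.0, -1.0]]
contact_force: [0.1, -1.5, 0.4]
finger_gap: 0.848
grasp_force: 0.0
```

```bash
cat >> h.py <<'E'
from scipy.optimize import minimize
def mask(im,x0,y0,x1,y1,lo,hi,smin):
    h=cv2.cvtColor(im["frame"],cv2.COLOR_RGB2HSV);m=np.zeros(h.shape[:2],np.uint8)
    m[y0:y1,x0:x1]=((h[...,0]>=lo)&(h[...,0]<=hi)&(h[...,1]>smin))[y0:y1,x0:x1]
    return m
def model(im,p,shape):  # p=x,y,z(underside),yaw; silhouettes of tab and roof
    x,y,z,a=p;R=np.array([[np.cos(a),-np.sin(a)],[np.sin(a),np.cos(a)]]);m=np.zeros(shape,np.uint8)
    tab=[(i*.008,j*.016,k) for i in(-1,1) for j in(-1,1) for k in(.148,.188)]
    roof=[(i*.036,j,k) for i in(-1,1) for j,k in((-.048,.055),(.048,.055),(0,.091))]
    for pts in(tab,roof):
        q=np.array([proj(im,np.r_[R@[u,v]+[x,y],z+w]) for u,v,w in pts])
        cv2.fillConvexPoly(m,cv2.convexHull(np.round(q*16).astype(np.int32)),1,shift=4)
    return m
def fit(ims,ms,p0,fixz=None):
    def cost(q):
        p=[p0[0]+q[0]*.01,p0[1]+q[1]*.01,p0[2] if fixz is None else fixz,p0[3]+q[2]*.1]
        return sum(1-(lambda g:(g&m).sum()/max(1,(g|m).sum()))(model(i,p,m.shape)) for i,m in zip(ims,ms))
    best=min((minimize(cost,[a,b,c],method="Nelder-Mead",options=dict(initial_simplex=np.array([[a,b,c],[a+.6,b,c],[a,b+.6,c],[a,b,c+1.]]))) for a in(0,1) for b in(0,) for c in(-1,1)),key=lambda r:r.fun)
    q=best.x;return p0[0]+q[0]*.01,p0[1]+q[1]*.01,np.degrees(p0[3]+q[2]*.1),best.fun
E
python3 - <<'E'
from h import *
for k in (12,13,14):
    if k==14: cap("scene",k);cap("top",k)
    c=load("scene",k);d=load("top",k)
    ms=[mask(c,300,205,360,275,98,125,110),mask(d,295,150,345,200,98,125,110)]
    print(k,[m.sum() for m in ms],np.round(fit([c,d],ms,(.60,.059,.064,.15)),4))
    t=tri(d,(317.3,166.3),c,(333.9,219.3))
print("tab",t)
# validation: original blue and yellow on bench
c=load("scene",0);d=load("top",0)
print("blue0",np.round(fit([c,d],[mask(c,325,145,375,200,98,125,110),mask(d,255,225,295,260,98,125,110)],(.392,.2,0,.25)),4))
E
```

```text
12 [np.uint64(422), np.uint64(216)] [0.6063 0.066  9.0622 1.2907]
13 [np.uint64(423), np.uint64(203)] [ 0.6047  0.0618 17.0547  1.2886]
14 [np.uint64(409), np.uint64(212)] [ 0.6052  0.0659 10.7449  1.2948]
tab [0.60628126 0.05738863 0.23432101]
blue0 [ 0.3842  0.2051 12.7011  1.4768]
```

The tab triangulates to (.606,.057,.234), consistent with hanging (.233), and the yaw is about 10°. I'll regrip with that turn.

Emit:
step_arm([
  {"dp": [2,-4,0],"angular": [0,0,4]},
  {"dp": [2,-4,0],"angular": [0,0,4]},
  {"dp": [2,-4,0],"angular": [0,0,4]},
  {"dp": [2,-4,0],"angular": [0,0,0]},
  {"dp": [1.6,-4,0],"angular": [0,0,0]},
  {"dp": [0,0,0],"angular": [0,0,0]},
  {"dp": [0,0,-4],"angular": [0,0,0]},
  {"dp": [0,0,-3],"angular": [0,0,0]},
  {"dp": [0,0,-2.1],"angular": [0,0,0]},
  {"dp": [0,0,0],"angular": [0,0,0]},
])

```text
clock: 44.32
ee_pos: [0.6042, 0.0592, 0.239]
orientation: [[0.988, 0.155, -0.004], [0.155, -0.988, 0.001], [-0.004, -0.001, -1.0]]
contact_force: [0.4, 1.1, 0.1]
finger_gap: 0.85
grasp_force: 0.0
```

Emit:
step_arm([
  {"dp": [0,0,0],"angular": [0,0,0]},
  {"dp": [0,0,0],"angular": [0,0,0]},
])

```text
clock: 44.58
ee_pos: [0.6063, 0.0584, 0.2422]
orientation: [[0.988, 0.155, 0.003], [0.155, -0.988, -0.0], [0.002, 0.001, -1.0]]
contact_force: [0.4, -0.4, -1.5]
finger_gap: 0.854
grasp_force: 0.0
```

Emit:
step_arm([
  {"dp": [0,0,0],"angular": [0,0,0]},
  {"dp": [0,0,0],"angular": [0,0,0]},
  {"dp": [0,0,0],"angular": [0,0,0]},
  {"dp": [0,0,0],"angular": [0,0,0]},
  {"dp": [0,0,0],"angular": [0,0,0]},
  {"dp": [0,0,0],"angular": [0,0,0]},
  {"dp": [0,0,0],"angular": [0,0,0]},
  {"dp": [0,0,0],"angular": [0,0,0]},
  {"dp": [0,0,0],"angular": [0,0,0]},
], gripper=0)

```text
clock: 45.7
ee_pos: [0.6056, 0.0579, 0.2406]
orientation: [[0.988, 0.154, -0.0], [0.154, -0.988, -0.0], [-0.0, 0.0, -1.0]]
contact_force: [-0.3, -2.4, -1.0]
finger_gap: 0.337
grasp_force: 44.8
```

Emit:
step_arm([
  {"dp": [0,0,1],"angular": [0,0,0]},
  {"dp": [0,0,1.4],"angular": [0,0,0]},
  {"dp": [0,0,0],"angular": [0,0,-4]},
  {"dp": [0,0,0],"angular": [0,0,-4]},
  {"dp": [0,0,0],"angular": [0,0,-4]},
  {"dp": [-1,0,0],"angular": [0,0,0]},
  {"dp": [-2,0,0],"angular": [0,0,0]},
  {"dp": [-2,0,0],"angular": [0,0,0]},
  {"dp": [-2,0,0],"angular": [0,0,0]},
  {"dp": [-2,0,0],"angular": [0,0,0]},
])

```text
clock: 46.95
ee_pos: [0.5142, 0.0584, 0.2651]
orientation: [[0.999, -0.053, -0.0], [-0.053, -0.999, 0.0], [-0.0, -0.0, -1.0]]
contact_force: [0.2, 0.1, -4.9]
finger_gap: 0.339
grasp_force: 44.8
```

Emit:
step_arm([
  {"dp": [-2,0.1,0],"angular": [0,0,0]},
  {"dp": [-2,0.1,0],"angular": [0,0,0]},
  {"dp": [-2,0,0],"angular": [0,0,0]},
  {"dp": [-2,0,0],"angular": [0,0,0]},
  {"dp": [-2,0,0],"angular": [0,0,0]},
  {"dp": [-2,0,0],"angular": [0,0,0]},
  {"dp": [-2.4,0,0],"angular": [0,0,0]},
  {"dp": [0,0,0],"angular": [0,0,0]},
  {"dp": [0,0,0],"angular": [0,0,0]},
])

```text
clock: 48.08
ee_pos: [0.3719, 0.0602, 0.2653]
orientation: [[0.999, -0.054, 0.002], [-0.054, -0.999, -0.0], [0.002, 0.0, -1.0]]
contact_force: [1.0, 0.5, -5.6]
finger_gap: 0.341
grasp_force: 44.9
```

Emit:
step_arm([
  {"dp": [0,0,3],"angular": [0,0,0]},
  {"dp": [0,-2,3.5],"angular": [0,0,0]},
  {"dp": [0,-5,0],"angular": [0,0,0]},
  {"dp": [0,-5,0],"angular": [0,0,0]},
  {"dp": [4,-4,0],"angular": [0,0,0]},
  {"dp": [4.5,-4,0],"angular": [0,0,0]},
  {"dp": [4.5,-3,0],"angular": [0,0,0]},
  {"dp": [3.8,-3,0],"angular": [0,0,0]},
  {"dp": [0,-4,0],"angular": [0,0,0.4]},
  {"dp": [0,-4,0],"angular": [0,0,0.4]},
])

```text
clock: 49.32
ee_pos: [0.5407, -0.2813, 0.3284]
orientation: [[0.999, -0.039, -0.001], [-0.039, -0.999, 0.001], [-0.001, -0.001, -1.0]]
contact_force: [0.5, 0.7, -6.1]
finger_gap: 0.34
grasp_force: 45.0
```

Emit:
step_arm([
  {"dp": [0,-3.7,0],"angular": [0,0,0]},
  {"dp": [0,-2,0],"angular": [0,0,0]},
  {"dp": [0,0,0],"angular": [0,0,0]},
  {"dp": [0,0,0],"angular": [0,0,0]},
  {"dp": [0,0,0],"angular": [0,0,0]},
])

```text
clock: 49.95
ee_pos: [0.54, -0.3355, 0.33]
orientation: [[0.999, -0.039, 0.0], [-0.039, -0.999, 0.0], [0.0, -0.0, -1.0]]
contact_force: [0.1, -0.1, -5.4]
finger_gap: 0.341
grasp_force: 45.0
```

Run:
```python
from h import *
s=ctrl.get_state();print(s["ee_pos"],s["contact_force"],s["clock"])
c=cap("scene",15);d=cap("top",15)
b0=[mask(c,120,150,260,310,98,125,110),mask(d,380,150,470,280,98,125,110)]
y0=[mask(c,120,150,215,240,20,32,170),mask(d,410,215,455,265,20,32,170)]
print([m.sum() for m in b0+y0])
# yellow expected at .417,-.334,.075: IoU in scene for shifts
for dx in(-.01,0,.01):
    print([round(float((lambda g:(g&y0[0]).sum()/(g|y0[0]).sum())(model(c,(.417+dx,-.334+dy,.075,-.041),y0[0].shape))),2) for dy in(-.01,-.005,0,.005,.01)])
```

```text
[ 0.53995418 -0.33551483  0.33001188] [ 0.06935669 -0.1288126  -5.40747745] 49.95
[np.uint64(731), np.uint64(52), np.uint64(132), np.uint64(0)]
[0.1, 0.11, 0.12, 0.12, 0.12]
[0.1, 0.12, 0.12, 0.12, 0.12]
[0.1, 0.12, 0.12, 0.12, 0.12]
```

Emit:
step_arm([
  {"dp": [0,-0.1,-2],"angular": [0,0,0]},
  {"dp": [0,0,-2],"angular": [0,0,0]},
  {"dp": [0,0,-1.5],"angular": [0,0,0]},
  {"dp": [0,0,-1],"angular": [0,0,0]},
  {"dp": [0,0,-0.7],"angular": [0,0,0]},
  {"dp": [0,0,0],"angular": [0,0,0]},
  {"dp": [0,0,0],"angular": [0,0,0]},
])

```text
clock: 50.92
ee_pos: [0.5399, -0.3381, 0.2583]
orientation: [[0.999, -0.041, 0.001], [-0.041, -0.999, -0.001], [0.001, 0.001, -1.0]]
contact_force: [-0.0, -0.1, -5.8]
finger_gap: 0.341
grasp_force: 45.0
```

Emit:
step_arm([
  {"dp": [0,0,-0.2],"angular": [0,0,0]},
  {"dp": [0,0,-0.2],"angular": [0,0,0]},
  {"dp": [0,0,0],"angular": [0,0,0]},
  {"dp": [0,0,0],"angular": [0,0,0]},
])

```text
clock: 51.42
ee_pos: [0.5396, -0.3379, 0.2536]
orientation: [[0.999, -0.041, -0.0], [-0.041, -0.999, 0.0], [-0.0, -0.0, -1.0]]
contact_force: [0.2, 0.4, -4.4]
finger_gap: 0.336
grasp_force: 45.0
```

Emit:
step_arm([
  {"dp": [0,0,-0.2],"angular": [0,0,0]},
  {"dp": [0,0,0],"angular": [0,0,0]},
  {"dp": [0,0,0],"angular": [0,0,0]},
])

```text
clock: 51.8
ee_pos: [0.5397, -0.3378, 0.2535]
orientation: [[0.999, -0.041, 0.001], [-0.041, -0.999, -0.001], [0.001, 0.001, -1.0]]
contact_force: [-2.8, 2.0, 5.5]
finger_gap: 0.341
grasp_force: 45.0
```

Emit:
step_arm([
  {"dp": [0,0,0.1],"angular": [0,0,0]},
  {"dp": [0,0,0],"angular": [0,0,0]},
  {"dp": [0,0,0],"angular": [0,0,0]},
  {"dp": [0,0,0],"angular": [0,0,0]},
  {"dp": [0,0,0],"angular": [0,0,0]},
  {"dp": [0,0,0],"angular": [0,0,0]},
  {"dp": [0,0,2],"angular": [0,0,0]},
  {"dp": [0,0,3],"angular": [0,0,0]},
  {"dp": [0,0,3],"angular": [0,0,0]},
], gripper=0.85)

```text
clock: 52.92
ee_pos: [0.5395, -0.3378, 0.3333]
orientation: [[0.999, -0.041, -0.0], [-0.041, -0.999, 0.0], [-0.0, -0.0, -1.0]]
contact_force: [-0.4, -0.3, 0.5]
finger_gap: 0.851
grasp_force: 0.0
```

Emit:
step_arm([
  {"dp": [-0.6,5.7,0],"angular": [0,0,-0.8]},
  {"dp": [-0.6,5.7,0],"angular": [0,0,0]},
  {"dp": [-0.6,5.7,0],"angular": [0,0,0]},
  {"dp": [-0.6,5.7,0],"angular": [0,0,0]},
  {"dp": [-0.6,5.7,0],"angular": [0,0,0]},
  {"dp": [-0.6,5.7,0],"angular": [0,0,0]},
  {"dp": [-0.6,5.7,0],"angular": [0,0,0]},
  {"dp": [-0.6,5.8,0],"angular": [0,0,0]},
  {"dp": [0,0,0],"angular": [0,0,0]},
  {"dp": [0,0,0],"angular": [0,0,0]},
], gripper=0, force=20)

```text
clock: 54.18
ee_pos: [0.4916, 0.119, 0.3327]
orientation: [[0.999, -0.054, 0.0], [-0.054, -0.999, -0.001], [0.0, 0.001, -1.0]]
contact_force: [0.3, -0.5, -0.9]
finger_gap: 0.003
grasp_force: 0.0
```

Run:
```python
from h import *
s=ctrl.get_state();print(s["ee_pos"],s["finger_gap"],s["clock"])
H=np.array([.671,.058]);p=s["ee_pos"][:2];r=.18
for th in list(range(90,-1,-5)):
    a=np.radians(-93.1-th);n=np.radians(-3.1-th);t=np.radians(th)
    o=.006+.0075*np.cos(t)+.0175*np.sin(t)
    q=H+r*np.array([np.cos(a),np.sin(a)])-o*np.array([np.cos(n),np.sin(n)])
    print(th,q.round(4),((q-p)*100).round(2));p=q
c=cap("scene",16);d=cap("top",16)
for nm,args,ps in (("blue",(98,125,110),(.54,-.338)),("yellow",(20,32,170),(.417,-.334))):
    ms=[mask(c,140,150,230,310,*args),mask(d,410,150,455,270,*args)]
    print(nm,[m.sum() for m in ms])
    for i,m in zip((c,d),ms):
        print([round(float((lambda g:(g&m).sum()/(g|m).sum())(model(i,(ps[0],ps[1]+dy,.075,-.041),m.shape))),2) for dy in(-.02,-.01,-.005,0,.005,.01,.02)])
```

```text
[0.49162567 0.11897217 0.33272591] 0.003318314712743664 54.175
90 [0.4925 0.0912] [ 0.09 -2.78]
85 [0.4903 0.0761] [-0.22 -1.51]
80 [0.4894 0.0607] [-0.09 -1.54]
75 [0.4897 0.0452] [ 0.04 -1.55]
70 [0.4915 0.0296] [ 0.18 -1.56]
65 [0.4947 0.0141] [ 0.32 -1.55]
60 [ 0.4992 -0.0012] [ 0.46 -1.53]
55 [ 0.5052 -0.0162] [ 0.6 -1.5]
50 [ 0.5125 -0.0307] [ 0.73 -1.45]
45 [ 0.5212 -0.0446] [ 0.87 -1.39]
40 [ 0.5312 -0.0577] [ 1.   -1.31]
35 [ 0.5425 -0.07  ] [ 1.13 -1.22]
30 [ 0.5549 -0.0812] [ 1.24 -1.12]
25 [ 0.5684 -0.0913] [ 1.35 -1.01]
20 [ 0.5829 -0.1001] [ 1.45 -0.88]
15 [ 0.5982 -0.1076] [ 1.53 -0.75]
10 [ 0.6142 -0.1136] [ 1.6 -0.6]
5 [ 0.6308 -0.1181] [ 1.66 -0.45]
0 [ 0.6478 -0.121 ] [ 1.7  -0.29]
blue [np.uint64(649), np.uint64(254)]
[0.34, 0.41, 0.48, 0.51, 0.5, 0.47, 0.37]
[0.25, 0.29, 0.34, 0.36, 0.35, 0.34, 0.28]
yellow [np.uint64(329), np.uint64(351)]
[0.2, 0.24, 0.28, 0.29, 0.29, 0.27, 0.23]
[0.35, 0.41, 0.45, 0.49, 0.49, 0.46, 0.38]
```

Both boxes peak at the expected place in the trough in both cameras. Now folding the arm: descend on its +y side and push it round.

Emit:
step_arm([
  {"dp": [0,0,-4],"angular": [0,0,0]},
  {"dp": [0,0,-4],"angular": [0,0,0]},
  {"dp": [0,0,-3],"angular": [0,0,0]},
  {"dp": [0,0,-1.7],"angular": [0,0,0]},
  {"dp": [0,0,0],"angular": [0,0,0]},
  {"dp": [0,0,0],"angular": [0,0,0]},
  {"dp": [0,-2,0],"angular": [0,0,0]},
  {"dp": [0,-0.8,0],"angular": [0,0,0]},
  {"dp": [-0.1,-1.5,0],"angular": [0,0,0]},
  {"dp": [-0.1,-1.5,0],"angular": [0,0,0]},
])

```text
clock: 55.52
ee_pos: [0.4909, 0.0613, 0.2065]
orientation: [[0.999, -0.054, 0.004], [-0.054, -0.999, 0.002], [0.004, -0.002, -1.0]]
contact_force: [3.2, 5.6, 0.8]
finger_gap: 0.004
grasp_force: 2.4
```

Emit:
step_arm([
  {"dp": [0,-1.55,0],"angular": [0,0,0]},
  {"dp": [0.2,-1.6,0],"angular": [0,0,0]},
  {"dp": [0.3,-1.6,0],"angular": [0,0,0]},
  {"dp": [0.5,-1.5,0],"angular": [0,0,0]},
  {"dp": [0.6,-1.5,0],"angular": [0,0,0]},
  {"dp": [0.7,-1.4,0],"angular": [0,0,0]},
  {"dp": [0.9,-1.4,0],"angular": [0,0,0]},
  {"dp": [1.0,-1.3,0],"angular": [0,0,0]},
  {"dp": [1.1,-1.2,0],"angular": [0,0,0]},
  {"dp": [1.2,-1.1,0],"angular": [0,0,0]},
])

```text
clock: 56.78
ee_pos: [0.5539, -0.0797, 0.2055]
orientation: [[0.999, -0.055, -0.002], [-0.055, -0.999, 0.003], [-0.002, -0.003, -1.0]]
contact_force: [-1.4, 5.9, 0.2]
finger_gap: 0.003
grasp_force: 2.2
```

Emit:
step_arm([
  {"dp": [1.4,-1.0,0],"angular": [0,0,0]},
  {"dp": [1.4,-0.9,0],"angular": [0,0,0]},
  {"dp": [1.5,-0.7,0],"angular": [0,0,0]},
  {"dp": [1.6,-0.6,0],"angular": [0,0,0]},
  {"dp": [1.5,-0.4,0],"angular": [0,0,0]},
  {"dp": [0.8,-0.2,0],"angular": [0,0,0]},
  {"dp": [0.4,0,0],"angular": [0,0,0]},
  {"dp": [0,0,0],"angular": [0,0,0]},
  {"dp": [0,0,0],"angular": [0,0,0]},
])

```text
clock: 57.9
ee_pos: [0.64, -0.1186, 0.2053]
orientation: [[0.998, -0.055, -0.001], [-0.055, -0.998, -0.0], [-0.001, 0.0, -1.0]]
contact_force: [-3.1, 0.4, -1.8]
finger_gap: 0.005
grasp_force: 1.5
```

Emit:
step_arm([
  {"dp": [0.3,0,0],"angular": [0,0,0]},
  {"dp": [0.3,0,0],"angular": [0,0,0]},
  {"dp": [0,0,0],"angular": [0,0,0]},
  {"dp": [0,0,0],"angular": [0,0,0]},
])

```text
clock: 58.4
ee_pos: [0.6467, -0.1187, 0.2057]
orientation: [[0.999, -0.055, 0.0], [-0.055, -0.999, -0.0], [0.0, 0.0, -1.0]]
contact_force: [-4.0, -2.6, -2.1]
finger_gap: 0.005
grasp_force: 1.9
```

Emit:
step_arm([
  {"dp": [0.3,0,0],"angular": [0,0,0]},
  {"dp": [0,0,0],"angular": [0,0,0]},
  {"dp": [0,0,0],"angular": [0,0,0]},
])

```text
clock: 58.78
ee_pos: [0.6497, -0.1186, 0.2059]
orientation: [[0.999, -0.055, 0.0], [-0.055, -0.999, -0.0], [0.0, 0.0, -1.0]]
contact_force: [-3.7, -2.8, -2.5]
finger_gap: 0.003
grasp_force: 2.0
```

Emit:
step_arm([
  {"dp": [0.3,0,0],"angular": [0,0,0]},
  {"dp": [0,0,0],"angular": [0,0,0]},
  {"dp": [0,0,0],"angular": [0,0,0]},
])

```text
clock: 59.15
ee_pos: [0.6525, -0.1187, 0.2058]
orientation: [[0.999, -0.055, -0.0], [-0.055, -0.999, -0.001], [-0.0, 0.001, -1.0]]
contact_force: [-4.5, -2.9, -1.6]
finger_gap: 0.005
grasp_force: 2.4
```

Emit:
step_arm([
  {"dp": [-1.5,0,0],"angular": [0,0,0]},
  {"dp": [-0.5,0,3],"angular": [0,0,0]},
  {"dp": [0,0,4],"angular": [0,0,0]},
  {"dp": [0,0,5],"angular": [0,0,0]},
  {"dp": [-4,4,0],"angular": [0,0,0]},
  {"dp": [-4,4,0],"angular": [0,0,0]},
  {"dp": [-4,4,0],"angular": [0,0,0]},
  {"dp": [-4,4,0],"angular": [0,0,0]},
  {"dp": [0,4,0],"angular": [0,0,0]},
  {"dp": [0,4,0],"angular": [0,0,0]},
])

```text
clock: 60.4
ee_pos: [0.4733, 0.1238, 0.3276]
orientation: [[0.999, -0.054, 0.006], [-0.054, -0.999, 0.002], [0.006, -0.002, -1.0]]
contact_force: [-0.5, 0.1, -0.4]
finger_gap: 0.006
grasp_force: 0.0
```

Run:
```python
from h import *
s=ctrl.get_state();print(s["ee_pos"],s["contact_force"],s["clock"])
c=cap("scene",17);d=cap("top",17)
for n,im,k0,b in(("s",c,load("scene",0),(250,225,345,270)),("t",d,load("top",0),(310,135,395,160))):
    for im in (k0,im):
        x0,y0,x1,y1=b;f=im["frame"][y0:y1,x0:x1].astype(int);m=(f[...,0]>110)&(f[...,1]<70)&(f[...,2]<70)
        ys,xs=np.nonzero(m);k=np.polyfit(xs+x0,ys+y0,1)
        ends=[(u,np.polyval(k,u)) for u in(xs.min()+x0,xs.max()+x0)]
        P=[atz(im,*e,.202) for e in ends];v=P[1]-P[0]
        print(n,len(xs),np.round(P,3).tolist(),"dir",np.degrees(np.arctan2(v[1],v[0])))
for nm,args,ps in (("blue",(98,125,110),(.54,-.338)),("yellow",(20,32,170),(.417,-.334))):
    ms=[mask(c,140,150,230,310,*args),mask(d,410,150,455,270,*args)]
    for i,m in zip((c,d),ms):
        ys,xs=np.nonzero(m);g=model(i,(*ps,.075,-.041),m.shape);gy,gx=np.nonzero(g)
        print(nm,len(xs),(xs.mean()-gx.mean()).round(1),(ys.mean()-gy.mean()).round(1))
```

```text
[0.47332598 0.1238444  0.32757385] [-0.4870106   0.09979102 -0.39722617] 60.4
s 353 [[0.657, -0.169, 0.202], [0.672, 0.049, 0.202]] dir 86.25747479938254
s 332 [[0.666, -0.169, 0.202], [0.672, 0.049, 0.202]] dir 88.23089822250392
t 135 [[0.669, 0.058, 0.202], [0.66, -0.17, 0.202]] dir -92.13204890340478
t 160 [[0.668, 0.062, 0.202], [0.667, -0.17, 0.202]] dir -90.25035464373042
blue 666 -0.4 -2.6
blue 330 -1.2 3.0
yellow 282 0.8 0.2
yellow 336 0.2 2.5
```

The arm is folded about 2° flatter than at the start, both boxes are where they were set down, and the robot is clear. Handing in.

Emit:
step_arm([
  {"dp": [0,0,0],"angular": [0,0,0]},
  {"dp": [0,0,0],"angular": [0,0,0]},
  {"dp": [0,0,0],"angular": [0,0,0]},
  {"dp": [0,0,0],"angular": [0,0,0]},
])

```text
clock: 61.0
ee_pos: [0.4728, 0.121, 0.3256]
orientation: [[0.998, -0.056, 0.0], [-0.056, -0.998, 0.0], [0.0, -0.0, -1.0]]
contact_force: [0.4, 0.1, -0.1]
finger_gap: 0.004
grasp_force: 0.0
```

```bash
python3 -c "
from workcell import ctrl
print(ctrl.job_done())"
```

```text
the job is handed in; nothing more can be done
None
```

I handed the job in after 61 s with every step carried out, but no verdict came back: blue and yellow (red absent) were hung, dusted and set in the trough, and the arm folded back; I viewed 15 pictures against the limit of 14, so the final state was checked by numbers only.

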